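# Set out the bench for loading a gel

### The job

Get the bench ready for loading the gel: stand the green sample rack in front of the gel tank, centred on it, lengthways parallel to it and about 3.5 cm clear of it; stand the orange tip-waste beaker midway between the rack and the tip box, and the blue loading-dye bottle midway between the rack and the cooling block, both in line with the rack. Put the white timer on top of the power supply, in the middle of its front edge and squared up with it, and keep the samples upright throughout. The amber bottle and the glass beaker are not needed: leave them where they are.

Things in the scene. Friction and masses are not known exactly. Their poses are not given: they have to be found in the camera images.
- rack: Loose. Green microtube rack, 50 (x) x 120 (y, its length) x 45 mm high, holding capped white and pink sample tubes whose caps stand 8 mm above its top. It has plain, parallel long sides to grip across 50 mm. About 0.12 kg. Origin: centre of its underside, z up.
- beaker: Loose. Orange plastic beaker for used tips, open on top, 60 mm across, 80 mm high, wall 3 mm, round and nearly straight-sided. About 0.06 kg. Origin: centre of its underside, z up.
- dye: Loose. Small blue dropper bottle of loading dye with a paper label and a white nozzle cap; body 32 mm across and straight up to 46 mm height, then a narrower cap (22 mm across), 75 mm high in all. About 0.04 kg. Origin: centre of its underside, z up.
- timer: Loose. White bench timer lying flat, 52 (x) x 66 (y) x 20 mm high, with a grey-green display on its +x half and three round keys on its -x half. About 0.07 kg. Origin: centre of its underside, z up.
- tank: Fixed. Open clear gel tank with a white rim, 120 (x) x 190 (y, its length) x 60 mm high, with a tray and white comb inside; two electrode posts at the far side reach 74 mm height, black at the +y end, red at the -y end. Its front is the long side on its -x side, towards the robot. A rack 35 mm clear of the front has its centre at x = -0.12 m in the tank's frame. Origin: centre of its underside, z up.
- tipbox: Fixed. Pipette-tip box without its lid, 122 (x) x 85 (y) x 57 mm high, blue-grey with a white deck full of yellow tips. It stands a little way off to the left or right of the place in front of the tank, level with the rack's place; its long axis x is nearly that of the tank's x. Origin: centre of its underside, z up.
- coolblock: Fixed. Tube cooling block, 100 (x) x 80 (y) x 51 mm high, bare aluminium in a dark grey shell, with a few white-capped tubes and empty holes. It stands on the other side from the tip box, likewise. The clear space between the tip box or block and the ends of a well placed rack is about 0.12 to 0.13 m. Origin: centre of its underside, z up.
- supply: Fixed. Grey power supply, 200 (x) x 150 (y) x 90 mm high, flat on top; its front, with display and red and black sockets, is its -x side at x = -0.10 m. It stands at the right of the bench. Origin: centre of its underside, z up.
- amber: Loose bystander, not to be moved. Brown dropper bottle with black cap, 40 mm across, 85 mm high, standing among the things to be moved. Origin: centre of its underside, z up.
- glass: Loose bystander, not to be moved. Empty clear glass beaker, 60 mm across, 80 mm high, just to the right of the gel tank's red end, about 95 mm behind the place midway between rack and tip box or cooling block (centre to centre). Origin: centre of its underside, z up.
Not all that is in view belongs to the job. Several things have the shape of the timer; the one meant has the colours described above. There is more than one size of the dye; the job needs the larger.

How it is judged:
By the outcome, as a careful person would: the job done as asked, in the order asked, and still so for the second after the job is handed in, with the robot touching nothing.
It also fails if it takes over 109 s, if anything falls off the work surface, if the arm or the gripper's body presses on something with over 40 N, if the wrist force passes 120 N, or if a joint passes its speed limit or range.

### The arm

A 6-joint arm with a two-finger parallel gripper is mounted at the origin on the work surface. World frame = base frame: x ahead of the robot, y to its left, z up, the work surface at z = 0. Lengths are in mm, angles in rad, forces in N, time in s.
With the tool pointing down it reaches from about 350 to 875 mm from the base axis. Payload 4.2 kg.
Tool frame: the origin (TCP) lies midway between the tips of the shut fingers; the grasp point (between the pads) lies 19 mm behind it (arm.grip_point_offset is the z of the grasp point in the tool frame, in mm); z points along the fingers, x is the direction in which the jaws open and shut, and the axes are right-handed (so a half turn about z gives the same grasp; the last joint's range is limited). The gripper opens to 85 mm and grips with 20 to 120 N. Pads are 22 mm wide; open, the fingers measure 114 mm over their backs; the gripper's body (76 mm by 85 mm) begins 54 mm behind the grasp point. The pads swing forward as they close: fully open they stand 13 mm farther back than shut.
Start: joints at [-0.918, 0.385, 0.008, 0, -1.194, -0.259], TCP at [239.826, -577.133, 231.312] pointing down, gripper open.
Joint ranges: [-3.14, 3.14], [-1.21, 2.06], [-1.07, 1.41], [-3.16, 2.05], [-2.99, -0.16], [-3.1, 3.1]. Speed limits (rad/s): [2.79, 2.79, 3.14, 3.14, 3.14, 3.14].

### API

Orientations are given as a unit quaternion [x, y, z, w].
In Python, from bench import arm gives the robot as it stands.
- The arm moves only by the shell command python3 -m jog 'ROWS'. ROWS is JSON, a list of rows, each an object of numbers: "hand": the finger opening in mm, from 0 to 85.4; "dx", "dy", "dz": the shift along the tool's x, y, z in mm; "rx", "ry", "rz": the turn, a rotation vector about the tool's x, y, z in rad. A call has 1 to 5 rows; each row shifts and turns the commanded pose from where the row before left it, along the tool's axes as they then stand; what a row does not reach is not made up. A row lasts 1/12 s, in which the tool goes at most 41.7 mm and 7.16 degrees, less where a joint would pass 70% of its speed; a pose out of reach is approached as far as the arm can. A call with a gripper value outside its range is refused whole. The fingers move at their own pace and stop on an object; the grip force is fixed at half the most. Time passes only in rows, so rows that do not move let the fingers close. It gives the time, the measured TCP pose, the force and the opening at its end, in the units of the state.
- arm.read_state(): the state, without advancing time (a new reading comes with each control period).
- arm.get_image(name): name is "side" or "top" or "wrist"; returns a dict with "img" (420x560x3 uint8, red, green, blue), "depth" (420x560 float32, mm along the optical axis (not along the pixel's ray), 0 where there is no reading), "intrinsics" (3x3 intrinsics, pixels), "dist" ([k1, k2, p1, p2, k3] as OpenCV has them; the pictures are not rectified), "R" (3x3) and "t" (3): a world point X has camera coordinates R X + t; the wrist camera has in their place "T_tool_cam" (4x4, takes a point from camera to tool coordinates, whose origin is the TCP and whose axes are the tool frame's). Camera axes: x right, y down, z forward; pixel columns grow to the right and rows downward; lengths in mm; the calibration is good to about 2 mm. A picture is of the moment at which its call begins: read the wrist's pose just before it.
- arm.job_done(): hands the job in, once; it reports no verdict.
The state is a dict: "clock": time; "joints": joint angles; "joint_vel": joint speeds; "joint_efforts": joint torques, N m; "position": TCP position; "ee_rot": TCP orientation; "contact_force": force on the tool from outside, world axes, zero at the start; "wrist_torque": the same for the moment, N m; "gripper_width": finger opening in mm.
Only numpy, scipy, OpenCV 4.12 (cv2) and the standard library are available. Lean on these libraries where they do the work, as an engineer would, in place of code of your own. Each camera call takes 0.05 s, during which the arm holds its last target.

## Working session

There is one attempt and no reset: what is moved stays moved. The work goes in short steps, Python scripts to look and compute and a shell command to move; the robot and the scene stay as the last step left them, time stands still between calls to the robot, and variables do not carry over. Pictures are saved under pics/ and viewed, and the job is handed in when it is done.

```bash
ls; mkdir -p pics
cat > h.py <<'E'
import numpy as np, cv2
from bench import arm
def shot(n):
    d=arm.get_image(n); return d
def save(img,name): cv2.imwrite('pics/'+name,cv2.cvtColor(img,cv2.COLOR_RGB2BGR))
E
python3 - <<'E'
from h import *
import pickle
print(arm.read_state())
for n in ('top','side','wrist'):
    d=shot(n); save(d['img'],n+'0.png'); pickle.dump(d,open(n+'0.pkl','wb'))
    print(n,{k:np.round(v,3).tolist() for k,v in d.items() if k not in('img','depth')})
E
```

```text
pics
{'clock': 0.0, 'joints': array([-9.18374976e-01,  3.85573433e-01,  6.61486414e-03, -5.12677617e-04,
       -1.19396998e+00, -2.58587969e-01]), 'joint_vel': array([-0.00172456, -0.00067687,  0.00065664,  0.000609  ,  0.0001675 ,
       -0.00100658]), 'joint_efforts': array([ 6.88664859e-04, -3.92288339e+01,  1.88399005e+01,  4.18626755e+00,
       -4.76407251e-03,  6.55571256e-06]), 'position': array([ 239.62368472, -576.60986615,  230.20506063]), 'ee_rot': array([ 5.55176911e-01,  8.31731569e-01,  5.70763930e-04, -9.31443405e-04]), 'contact_force': array([0.3503105 , 0.51699631, 0.74068739]), 'wrist_torque': array([ 0.02066223,  0.04785344, -0.0139226 ]), 'gripper_width': 85.06750313384659}
top {'intrinsics': [[502.153, 0.0, 276.574], [0.0, 502.153, 208.122], [0.0, 0.0, 1.0]], 'dist': [0.008, 0.0, 0.0, 0.0, 0.0], 'R': [[-0.012, -1.0, -0.011], [-0.995, 0.013, -0.096], [0.096, 0.01, -0.995]], 't': [-0.702, 525.765, 1342.163]}
side {'intrinsics': [[403.207, 0.0, 276.78], [0.0, 403.207, 204.465], [0.0, 0.0, 1.0]], 'dist': [-0.105, 0.0, 0.0, 0.0, 0.0], 'R': [[-0.939, -0.344, -0.022], [-0.158, 0.486, -0.86], [0.307, -0.803, -0.51]], 't': [519.548, 145.838, 958.55]}
wrist {'intrinsics': [[332.232, 0.0, 280.606], [0.0, 332.232, 208.787], [0.0, 0.0, 1.0]], 'dist': [-0.04, 0.0, 0.0, 0.0, 0.0], 'T_tool_cam': [[1.0, -0.001, 0.001, 0.864], [0.001, 0.944, 0.329, -84.766], [-0.001, -0.329, 0.944, -141.565], [0.0, 0.0, 0.0, 1.0]]}
```

View pics/top0.png

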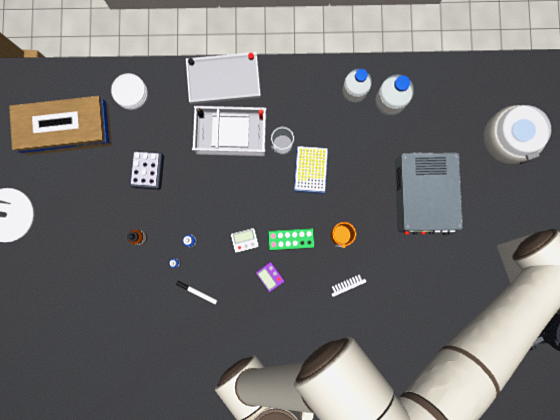

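View pics/side0.png

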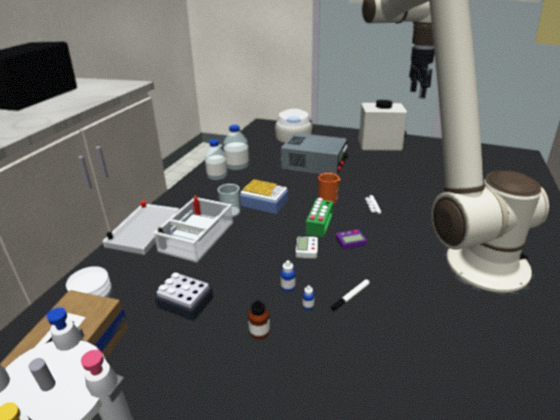

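View pics/wrist0.png

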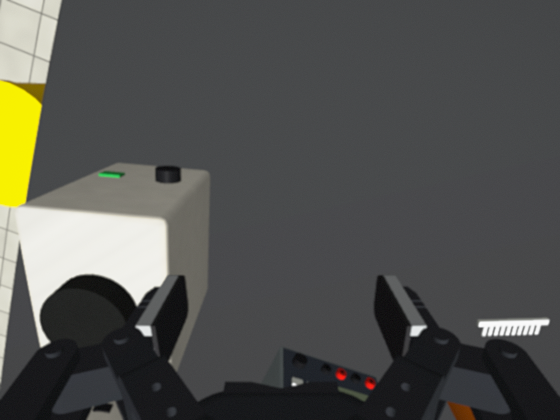

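The top view shows the gel tank with its comb at about (230,131) and a lidless, comb-less second tray behind it at (223,77). The tip box is at (311,169), the cooling block at (146,170), the rack at (291,239), the beaker at (343,234), the glass at (282,140) and the supply at (431,192).

- **Timer:** the candidates are white (245,240) and purple (270,277). The white one fits.
- **Dye:** the candidates are (189,240) and (174,263). The first looks larger.

I'll confirm both in crops and measure.

```bash
cat >> h.py <<'E'
def rays(d,px,R=None,t=None):
    R=d['R'] if R is None else R; t=d['t'] if t is None else t
    u=cv2.undistortPoints(np.array(px,float).reshape(-1,1,2),np.array(d['intrinsics']),np.array(d['dist'])).reshape(-1,2)
    r=np.c_[u,np.ones(len(u))]
    return -np.array(R).T@t, r@np.array(R)
def onz(d,px,z,R=None,t=None):
    o,r=rays(d,px,R,t); s=(z-o[2])/r[:,2]; return o+r*s[:,None]
def cloud(d,R=None,t=None):
    h,w=d['depth'].shape; v,u=np.mgrid[:h,:w]; o,r=rays(d,np.c_[u.ravel(),v.ravel()],R,t)
    return (o+r*d['depth'].reshape(-1,1)).reshape(h,w,3)
E
python3 - <<'E'
from h import *
import pickle
d=pickle.load(open('top0.pkl','rb')); s=pickle.load(open('side0.pkl','rb'))
c=d['img'][220:300,120:380]; c=cv2.resize(c,None,fx=3,fy=3,interpolation=cv2.INTER_CUBIC)
c2=s['img'][170:340,230:390]; c2=cv2.resize(c2,(340*0+320,340),interpolation=cv2.INTER_CUBIC)
o=np.zeros((580,780,3),np.uint8); o[:240,:780]=c; o[240:580,:320]=c2
c3=cv2.resize(d['img'][95:200,120:330],None,fx=2,fy=2,interpolation=cv2.INTER_CUBIC); o[240:450,330:750]=c3
save(o,'crop0.png')
P=cloud(d)
for n,(u,v) in dict(tank=(230,131),tip=(311,169),cool=(146,170),rack=(291,239),beak=(343,234),timer=(245,240),purple=(270,277),dyeL=(189,240),dyeS=(174,263),amber=(138,237),supply=(431,192),glass=(282,140),lid=(223,77),floor=(230,210)).items(): print(n,P[v,u].round())
E
```

```text
tank [740. 119.  31.]
tip [ 630. -102.   40.]
cool [632. 345.  46.]
rack [441. -45.  44.]
beak [ 454. -190.   -4.]
timer [440.  80.  23.]
purple [340.  13.  22.]
dyeL [440. 223.  70.]
dyeS [381. 267.  48.]
amber [450. 359.  64.]
supply [ 557. -409.   87.]
glass [720. -24.   1.]
lid [899. 139.  17.]
floor [524. 122.   5.]
```

View pics/crop0.png

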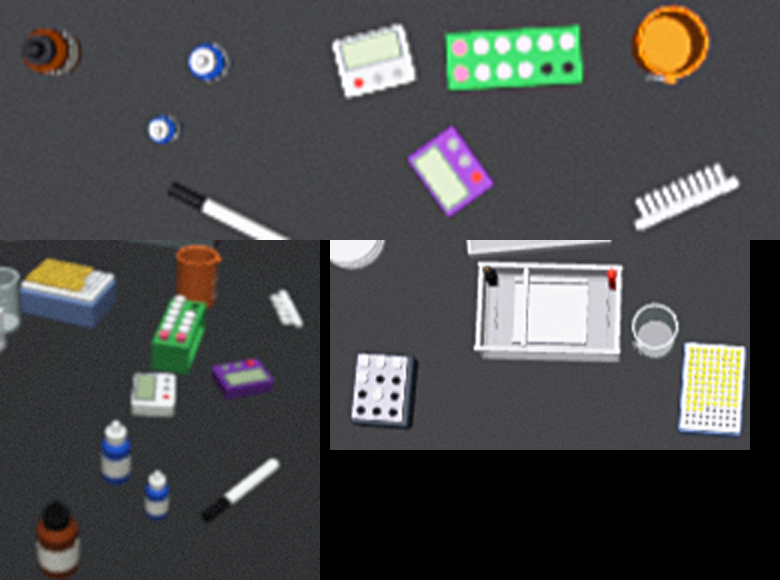

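The crop confirms both choices. The white timer is at (245,240), with a grey-green display and white body; the other is purple. The larger dye is at (189,240), with its top at about z 70 against 48 for the small one. Next I'll measure poses.

```bash
cat >> h.py <<'E'
def rect_at(d,mask,z,R=None,t=None,off=(0,0)):
    cs,_=cv2.findContours(mask.astype(np.uint8),cv2.RETR_EXTERNAL,cv2.CHAIN_APPROX_NONE)
    c=max(cs,key=cv2.contourArea).reshape(-1,2)+np.array(off)
    X=onz(d,c,z,R,t)[:,:2].astype(np.float32)
    (cx,cy),(w,h),a=cv2.minAreaRect(X)
    b=cv2.boxPoints(((cx,cy),(w,h),a)); e=[b[1]-b[0],b[2]-b[1]]; e.sort(key=lambda v:np.hypot(*v)); l=e[1]
    ang=np.degrees(np.arctan2(l[1],l[0]))%180
    return np.array([cx,cy]).round(1),sorted([round(float(w),1),round(float(h),1)]),round(float(ang),2)
E
python3 - <<'E'
from h import *
import pickle
d=pickle.load(open('top0.pkl','rb')); P=cloud(d); Z=P[...,2]; img=d['img']
print('floor z',np.median(Z[200:225,200:320]),Z[200:225,200:320].std())
def hm(box,z0,z1):
    u0,u1,v0,v1=box; m=np.zeros(Z.shape,bool); m[v0:v1,u0:u1]=((Z>z0)&(Z<z1))[v0:v1,u0:u1]; return m
def rp(n,m,z): print(n,rect_at(d,m,z),m.sum())
rp('tank',hm((185,273,100,160),48,75),60)
rp('tip',hm((290,332,140,200),46,80),57)
rp('cool',hm((125,168,145,195),43,70),51)
rp('supply',hm((390,475,140,240),80,100),90)
hsv=cv2.cvtColor(img,cv2.COLOR_RGB2HSV)
def cm(box,f):
    u0,u1,v0,v1=box; m=np.zeros(Z.shape,bool); m[v0:v1,u0:u1]=f[v0:v1,u0:u1]; return m
H,S,V=[hsv[...,i].astype(int) for i in range(3)]
rp('rack col',cm((260,320,220,258),(V>110)),45)
rp('rack z',hm((260,320,220,258),36,70),45)
rp('timer col',cm((228,262,225,256),V>120),20)
rp('timer z',hm((228,262,225,256),12,40),20)
rp('beaker z',hm((325,362,218,252),70,100),80)
rp('beaker col',cm((325,362,218,252),(S>120)&(V>100)),80)
rp('dye cap z',hm((178,200,230,250),60,90),75)
m=cm((178,200,230,250),(S>120)&(V>80)); rp('dye blue',m,46)
rp('amber z',hm((125,150,225,250),50,100),85)
rp('glass z',hm((268,297,125,158),60,100),80)
E
```

```text
floor z 0.19605867627876705 75.85939501348004
tank (array([737.5, 119.1]), [122.8, 193.7], 87.83) 795
tip (array([ 627.5, -100.6]), [80.2, 115.2], 174.97) 1201
cool (array([634.2, 347.4]), [68.5, 87.0], 174.96) 653
supply (array([ 557.7, -407.1]), [151.5, 201.8], 0.24) 4481
rack col (array([441.1, -45. ]), [51.7, 121.1], 92.57) 859
rack z (array([440.1, -44.2]), [49.9, 119.7], 92.66) 842
timer col (array([441. ,  81.3]), [53.4, 67.4], 103.35) 493
timer z (array([439.8,  81.8]), [51.8, 65.7], 104.21) 457
beaker z (array([ 451.4, -181.3]), [59.1, 60.2], 44.01) 125
beaker col (array([ 452.1, -180.7]), [62.0, 62.8], 133.91) 439
dye cap z (array([439.2, 226.5]), [18.8, 19.7], 153.52) 53
dye blue (array([441.3, 228.7]), [29.4, 32.0], 179.3) 53
amber z (array([450.2, 362.2]), [36.4, 36.7], 153.9) 169
glass z (array([705.5, -24.2]), [58.3, 62.0], 179.19) 163
```

```bash
cat >> h.py <<'E'
from scipy.spatial.transform import Rotation as Ro
def goto(x,y,z,phi=None,rows=None):
    """print shift in tool axes (after turning to phi) from measured pose"""
    s=arm.read_state(); R=Ro.from_quat(s['ee_rot']).as_matrix(); p=s['position']
    ph=np.degrees(np.arctan2(R[1,0],R[0,0]))%360
    d=np.array([x,y,z])-p
    print('t %.2f pos %s phi %.2f tilt %.2f w %.1f F %s'%(s['clock'],p.round(1),ph,np.degrees(np.arccos(-R[2,2])),s['gripper_width'],s['contact_force'].round(1)))
    if phi is not None:
        dr=(ph-phi+180)%360-180; print('rz total %.4f rows>=%d'%(np.radians(dr),np.ceil(abs(dr)/7.16)))
        a=np.radians(phi); X=np.array([np.cos(a),np.sin(a),0]); R=np.c_[X,[X[1],-X[0],0],[0,0,-1]]
    t=R.T@d; n=int(np.ceil(np.linalg.norm(d)/41)); print('tool shift',t.round(1),'rows',n,'each',(t/max(n,1)).round(1))
def here(): goto(*arm.read_state()['position'])
E
python3 - <<'E'
from h import *
import pickle
d=pickle.load(open('top0.pkl','rb')); P=cloud(d); Z=P[...,2]; V=d['img'].max(2).astype(int)
goto(440.5,-44.5,200,182.6)
for n,(u,v) in dict(tip=(311,169),cool=(146,170),tank=(230,120)).items():
    for du in range(-24,25,2): print(n,u+du,P[v,u+du].round(0)[1:],V[v,u+du]) if n=='cool' else 0
def hm(box,z0,z1):
    u0,u1,v0,v1=box; m=np.zeros(Z.shape,bool); m[v0:v1,u0:u1]=((Z>z0)&(Z<z1))[v0:v1,u0:u1]; return m
print(rect_at(d,hm((125,168,145,195),25,70),40),rect_at(d,hm((290,332,140,200),25,80),50))
E
python3 -m jog '[{"rz":-0.122},{"rz":-0.122},{"rz":-0.122},{"rz":-0.122},{"rz":-0.122}]'; python3 -m jog '[{"rz":-0.122},{"rz":-0.122},{"rz":-0.122},{"rz":-0.122},{"rz":-0.122}]'
python3 -c "from h import *;goto(440.5,-44.5,200,182.6)"
```

```text
t 0.15 pos [ 239.6 -576.8  230.5] phi 112.56 tilt 0.10 w 85.6 F [ 0.  -0.2  0.3]
rz total -1.2225 rows>=10
tool shift [-224.8  522.6   30.5] rows 14 each [-16.1  37.3   2.2]
cool 122 [425.  -1.] 74
cool 124 [420.  -3.] 78
cool 126 [412.   4.] 72
cool 128 [409.  -2.] 74
cool 130 [403.  -1.] 69
cool 132 [384.  41.] 225
cool 134 [378.  43.] 207
cool 136 [371.  48.] 93
cool 138 [366.  50.] 217
cool 140 [363.  40.] 237
cool 142 [355.  48.] 239
cool 144 [349.  52.] 249
cool 146 [345.  46.] 224
cool 148 [341.  42.] 235
cool 150 [335.  43.] 241
cool 152 [330.  40.] 217
cool 154 [324.  43.] 239
cool 156 [317.  48.] 247
cool 158 [315.  37.] 123
cool 160 [310.  36.] 49
cool 162 [310.  12.] 33
cool 164 [307.   1.] 74
cool 166 [300.   5.] 78
cool 168 [296.  -1.] 71
cool 170 [290.  -0.] 73
(array([633.2, 346. ]), [81.4, 100.4], 175.04) (array([ 626.1, -100. ]), [84.4, 122.9], 175.26)
t 0.15 pos [ 239.6 -576.8  230.5] phi 112.56 tilt 0.10 w 85.6 F [ 0.  -0.2  0.3]
rz total -1.2225 rows>=10
tool shift [-224.8  522.6   30.5] rows 14 each [-16.1  37.3   2.2]$[0]: bad value
$[0]: bad value
```

```bash
python3 -m jog '[{"hand":85,"dx":0,"dy":0,"dz":0,"rx":0,"ry":0,"rz":-0.122}]'; python3 -m jog --help
```

```text
clock: 0.23
position: [239.7, -576.9, 230.7]
ee_rot: [0.503, 0.865, 0.0, -0.001]
contact_force: [0.4, -0.6, -0.0]
gripper_width: 84.9invalid input: not JSON, or not a number
```

```bash
python3 -m jog '[{"hand":85,"rz":-0.122},{"hand":85,"rz":-0.122}]';echo; python3 -m jog '[{"hand":85,"dx":0,"dy":0,"dz":0,"rx":0,"ry":0,"rz":-0.122},{"hand":85,"dx":0,"dy":0,"dz":0,"rx":0,"ry":0,"rz":-0.122},{"hand":85,"dx":0,"dy":0,"dz":0,"rx":0,"ry":0,"rz":-0.122},{"hand":85,"dx":0,"dy":0,"dz":0,"rx":0,"ry":0,"rz":-0.122},{"hand":85,"dx":0,"dy":0,"dz":0,"rx":0,"ry":0,"rz":-0.122}]'
```

```text
clock: 0.65
position: [239.7, -576.9, 230.8]
ee_rot: [0.218, 0.976, 0.0, -0.0]
contact_force: [-0.2, 0.6, -0.1]
gripper_width: 84.9$[0]: bad value
```

```bash
python3 -m jog '[{"hand":85,"dx":0,"dy":0,"dz":0,"rx":0,"ry":0,"rz":-0.122},{"hand":85,"dx":0,"dy":0,"dz":0,"rx":0,"ry":0,"rz":-0.122},{"hand":85,"dx":0,"dy":0,"dz":0,"rx":0,"ry":0,"rz":-0.122},{"hand":85,"dx":0,"dy":0,"dz":0,"rx":0,"ry":0,"rz":-0.122}]';echo;python3 -c "from h import *;goto(440.5,-44.5,200,182.6)"
```

```text
clock: 0.98
position: [239.7, -576.9, 230.9]
ee_rot: [-0.024, 1.0, 0.0, -0.0]
contact_force: [0.1, 0.0, 0.2]
gripper_width: 84.9

t 0.98 pos [ 239.7 -576.9  230.9] phi 182.80 tilt 0.05 w 84.9 F [0.1 0.  0.2]
rz total 0.0036 rows>=1
tool shift [-224.7  522.7   30.9] rows 14 each [-16.1  37.3   2.2]
```

```bash
python3 -m jog '[{"hand":85,"dx":-15,"dy":34.8,"dz":2,"rx":0,"ry":0,"rz":0.0036},{"hand":85,"dx":-15,"dy":34.8,"dz":2,"rx":0,"ry":0,"rz":0},{"hand":85,"dx":-15,"dy":34.8,"dz":2,"rx":0,"ry":0,"rz":0},{"hand":85,"dx":-15,"dy":34.8,"dz":2,"rx":0,"ry":0,"rz":0},{"hand":85,"dx":-15,"dy":34.8,"dz":2,"rx":0,"ry":0,"rz":0}]';
python3 -m jog '[{"hand":85,"dx":-15,"dy":34.8,"dz":2,"rx":0,"ry":0,"rz":0},{"hand":85,"dx":-15,"dy":34.8,"dz":2,"rx":0,"ry":0,"rz":0},{"hand":85,"dx":-15,"dy":34.8,"dz":2,"rx":0,"ry":0,"rz":0},{"hand":85,"dx":-15,"dy":34.8,"dz":2,"rx":0,"ry":0,"rz":0},{"hand":85,"dx":-15,"dy":34.8,"dz":2,"rx":0,"ry":0,"rz":0}]';
python3 -m jog '[{"hand":85,"dx":-15,"dy":34.8,"dz":2,"rx":0,"ry":0,"rz":0},{"hand":85,"dx":-15,"dy":34.8,"dz":2,"rx":0,"ry":0,"rz":0},{"hand":85,"dx":-15,"dy":34.8,"dz":2,"rx":0,"ry":0,"rz":0},{"hand":85,"dx":-15,"dy":34.8,"dz":2,"rx":0,"ry":0,"rz":0},{"hand":85,"dx":-15,"dy":34.8,"dz":2,"rx":0,"ry":0,"rz":0}]'
python3 - <<'E'
from h import *
import pickle
goto(440.5,-44.5,70,182.6)
s=arm.read_state(); d=shot('wrist'); save(d['img'],'w1.png'); pickle.dump((s,d),open('w1.pkl','wb'))
E
```

```text
clock: 1.4
position: [307.8, -398.6, 220.9]
ee_rot: [-0.019, 1.0, 0.0, -0.0]
contact_force: [1.6, 0.5, 0.5]
gripper_width: 85.1
clock: 1.82
position: [375.9, -221.7, 211.2]
ee_rot: [-0.02, 1.0, 0.0, 0.0]
contact_force: [0.9, -0.2, 0.9]
gripper_width: 84.9
clock: 2.23
position: [444.0, -44.7, 201.3]
ee_rot: [-0.02, 1.0, 0.0, 0.0]
contact_force: [0.2, 0.8, 0.1]
gripper_width: 84.9
t 2.23 pos [444.  -44.7 201.3] phi 182.28 tilt 0.02 w 84.9 F [0.2 0.8 0.1]
rz total -0.0056 rows>=1
tool shift [  3.5   0.4 131.3] rows 4 each [ 0.9  0.1 32.8]
```

View pics/w1.png

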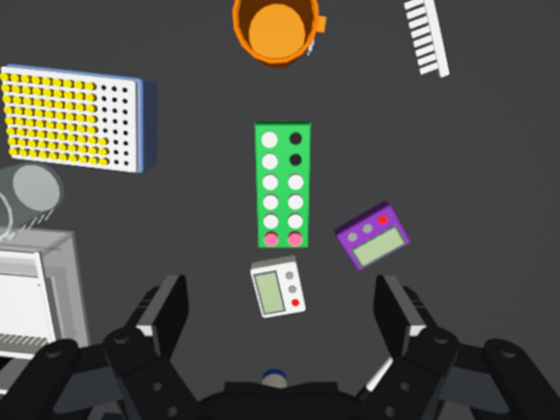

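The wrist view shows the rack at (283,185), the timer at (278,288) and the tip box on the left. I'll cross-check positions in this view.

```bash
cat >> h.py <<'E'
def wext(s,d):
    T=np.eye(4); T[:3,:3]=Ro.from_quat(s['ee_rot']).as_matrix(); T[:3,3]=s['position']
    C=np.linalg.inv(T@np.array(d['T_tool_cam'])); return C[:3,:3],C[:3,3]
E
python3 - <<'E'
from h import *
import pickle
s,d=pickle.load(open('w1.pkl','rb')); R,t=wext(s,d)
hsv=cv2.cvtColor(d['img'],cv2.COLOR_RGB2HSV).astype(int); H,S,V=hsv[...,0],hsv[...,1],hsv[...,2]
P=cloud(d,R,t);Z=P[...,2]
print('floor',np.median(Z[100:200,180:240]))
def box(f,u0,u1,v0,v1):
    m=np.zeros(f.shape,bool); m[v0:v1,u0:u1]=f[v0:v1,u0:u1]; return m
print('rack',rect_at(d,box(Z>39,240,330,115,252),45,R,t))
print('timer',rect_at(d,box((Z>14)&(Z<30),240,312,252,325),20,R,t))
m=box((Z>46)&(Z<80),0,150,60,180); print('tip',rect_at(d,m,57,R,t))
E
```

```text
floor -0.9489686833676387
rack (array([442. , -44.6]), [50.2, 117.8], 92.6)
timer (array([442.1,  80.1]), [51.6, 67.8], 103.69)
tip (array([ 625.5, -101.3]), [77.1, 115.5], 175.1)
```

```bash
python3 -m jog '[{"hand":85,"dx":1.2,"dy":0,"dz":33,"rx":0,"ry":0,"rz":-0.0056},{"hand":85,"dx":1.2,"dy":0,"dz":33,"rx":0,"ry":0,"rz":0},{"hand":85,"dx":0,"dy":0,"dz":33,"rx":0,"ry":0,"rz":0},{"hand":85,"dx":0,"dy":0,"dz":33,"rx":0,"ry":0,"rz":0},{"hand":85,"dx":0,"dy":0,"dz":33,"rx":0,"ry":0,"rz":0}]';
python3 -m jog '[{"hand":85,"dx":0,"dy":0,"dz":13,"rx":0,"ry":0,"rz":0},{"hand":85,"dx":0,"dy":0,"dz":10,"rx":0,"ry":0,"rz":0},{"hand":85,"dx":0,"dy":0,"dz":0,"rx":0,"ry":0,"rz":0}]';
python3 -c "from h import *;goto(441.5,-44.5,11,182.6)"
```

```text
clock: 2.7
position: [441.5, -46.6, 35.2]
ee_rot: [-0.023, 1.0, 0.0, 0.001]
contact_force: [-0.3, 0.0, 0.2]
gripper_width: 84.8
clock: 2.95
position: [439.8, -47.2, 11.1]
ee_rot: [-0.022, 1.0, -0.001, -0.003]
contact_force: [-0.8, 0.3, -0.4]
gripper_width: 85.0
t 2.95 pos [439.8 -47.2  11.1] phi 182.56 tilt 0.33 w 85.0 F [-0.8  0.3 -0.4]
rz total -0.0007 rows>=1
tool shift [-1.8  2.6  0.1] rows 1 each [-1.8  2.6  0.1]
```

```bash
python3 -m jog '[{"hand":85,"dx":-1.8,"dy":2.6,"dz":0,"rx":0,"ry":0,"rz":0},{"hand":62,"dx":0,"dy":0,"dz":0,"rx":0,"ry":0,"rz":0},{"hand":40,"dx":0,"dy":0,"dz":0,"rx":0,"ry":0,"rz":0},{"hand":40,"dx":0,"dy":0,"dz":0,"rx":0,"ry":0,"rz":0},{"hand":40,"dx":0,"dy":0,"dz":0,"rx":0,"ry":0,"rz":0}]';python3 -m jog '[{"hand":40,"dx":0,"dy":0,"dz":0,"rx":0,"ry":0,"rz":0},{"hand":40,"dx":0,"dy":0,"dz":0,"rx":0,"ry":0,"rz":0},{"hand":40,"dx":0,"dy":0,"dz":0,"rx":0,"ry":0,"rz":0},{"hand":40,"dx":0,"dy":0,"dz":0,"rx":0,"ry":0,"rz":0}]'
python3 -c "from h import *;here()"
```

```text
clock: 3.37
position: [444.0, -43.8, 14.4]
ee_rot: [-0.023, 1.0, 0.0, 0.001]
contact_force: [-0.2, 1.6, 5.9]
gripper_width: 48.9
clock: 3.7
position: [444.0, -43.8, 14.4]
ee_rot: [-0.023, 1.0, 0.0, 0.001]
contact_force: [-1.0, 0.8, 5.8]
gripper_width: 49.4
t 3.70 pos [444.  -43.8  14.4] phi 182.60 tilt 0.12 w 49.4 F [-1.   0.8  5.8]
tool shift [0. 0. 0.] rows 0 each [0. 0. 0.]
```

```bash
python3 -m jog '[{"hand":40,"dx":0,"dy":0,"dz":-6,"rx":0,"ry":0,"rz":0},{"hand":40,"dx":0,"dy":0,"dz":-14,"rx":0,"ry":0,"rz":0},{"hand":40,"dx":0,"dy":0,"dz":-22,"rx":0,"ry":0,"rz":0},{"hand":40,"dx":0,"dy":0,"dz":-22,"rx":0,"ry":0,"rz":0},{"hand":40,"dx":0,"dy":0,"dz":-16,"rx":0,"ry":0,"rz":0}]'
python3 - <<'E'
from h import *
import pickle
d=pickle.load(open('top0.pkl','rb')); g=cv2.cvtColor(d['img'],cv2.COLOR_RGB2GRAY).astype(float)
save(cv2.resize(d['img'][90:175,175:335],None,fx=5,fy=5,interpolation=cv2.INTER_CUBIC),'tank.png')
# front & back rim outer edges: per-column subpixel max gradient
for name,(v0,v1),sg in(('front',(146,162),-1),('back',(102,112),1)):
    pts=[]
    for u in range(202,258,2):
        col=cv2.GaussianBlur(g[:,u-1:u+2].mean(1).reshape(-1,1),(1,3),0).ravel(); gr=np.gradient(col)*sg
        v=v0+np.argmax(gr[v0:v1]); a,b,c=gr[v-1:v+2]; pts.append((u,v+0.5*(a-c)/(a-2*b+c)))
    X=onz(d,pts,60); vx,vy,x0,y0=cv2.fitLine(X[:,:2].astype(np.float32),cv2.DIST_HUBER,0,.01,.01).ravel()
    print(name,np.degrees(np.arctan2(vy,vx))%180,'x at y=119',x0+(119-y0)*vx/vy,'rows',pts[0][1],pts[-1][1])
for name,(u0,u1),sg in(('left',(188,200),1),('right',(262,272),-1)):
    pts=[]
    for v in range(122,146,2):
        col=g[v-1:v+2].mean(0); gr=np.gradient(col)*sg
        u=u0+np.argmax(gr[u0:u1]); a,b,c=gr[u-1:u+2]; pts.append((u+0.5*(a-c)/(a-2*b+c),v))
    X=onz(d,pts,60); vx,vy,x0,y0=cv2.fitLine(X[:,:2].astype(np.float32),cv2.DIST_HUBER,0,.01,.01).ravel()
    print(name,np.degrees(np.arctan2(vy,vx))%180,'y at x=737',y0+(737-x0)*vy/vx)
E
```

```text
clock: 4.12
position: [443.5, -44.1, 95.2]
ee_rot: [-0.023, 1.0, 0.0, 0.001]
contact_force: [0.1, -0.2, -1.1]
gripper_width: 49.3
front 87.70438 x at y=119 668.2576 rows 153.96356275303643 155.30246913580248
back 87.65478 x at y=119 801.76514 rows 105.31203703703704 106.76246537396122
left 177.58353 y at x=737 215.74315
right 177.8242 y at x=737 21.523178
```

View pics/tank.png

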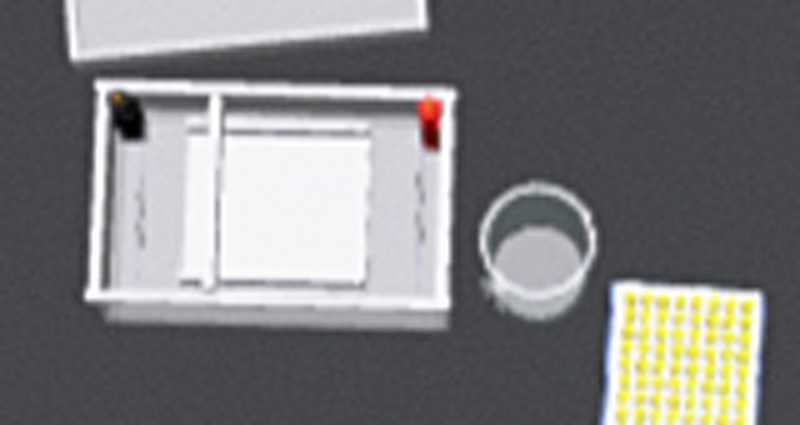

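```bash
python3 -c "from h import *;goto(618.5,124.2,95,177.7)"
```

```text
t 4.12 pos [443.5 -44.1  95.2] phi 182.58 tilt 0.10 w 49.3 F [ 0.1 -0.2 -1.1]
rz total 0.0852 rows>=1
tool shift [-168.1  175.2    0.2] rows 6 each [-28.   29.2   0. ]
```

```bash
python3 -m jog '[{"hand":40,"dx":-10,"dy":10,"dz":0,"rx":0,"ry":0,"rz":0.0852},{"hand":40,"dx":-25,"dy":26,"dz":0,"rx":0,"ry":0,"rz":0},{"hand":40,"dx":-28,"dy":29,"dz":0,"rx":0,"ry":0,"rz":0},{"hand":40,"dx":-28,"dy":29,"dz":0,"rx":0,"ry":0,"rz":0},{"hand":40,"dx":-28,"dy":29,"dz":0,"rx":0,"ry":0,"rz":0}]';python3 -m jog '[{"hand":40,"dx":-25,"dy":26,"dz":0,"rx":0,"ry":0,"rz":0},{"hand":40,"dx":-16,"dy":17,"dz":0,"rx":0,"ry":0,"rz":0},{"hand":40,"dx":-8,"dy":9,"dz":0,"rx":0,"ry":0,"rz":0},{"hand":40,"dx":0,"dy":0,"dz":0,"rx":0,"ry":0,"rz":0},{"hand":40,"dx":0,"dy":0,"dz":0,"rx":0,"ry":0,"rz":0}]'
python3 - <<'E'
from h import *
import pickle
goto(618.5,124.2,16,177.7)
s=arm.read_state(); d=shot('wrist'); save(d['img'],'w2.png'); pickle.dump((s,d),open('w2.pkl','wb'))
d=shot('top'); save(d['img'],'t2.png')
E
```

```text
clock: 4.53
position: [567.0, 76.0, 93.9]
ee_rot: [0.02, 1.0, 0.0, 0.0]
contact_force: [0.2, -0.7, -0.0]
gripper_width: 48.7
clock: 4.95
position: [616.7, 125.0, 92.8]
ee_rot: [0.02, 1.0, -0.0, -0.001]
contact_force: [0.1, 0.3, -1.3]
gripper_width: 49.0
t 4.95 pos [616.7 125.   92.8] phi 177.71 tilt 0.09 w 49.0 F [ 0.1  0.3 -1.3]
rz total 0.0001 rows>=1
tool shift [-1.8 -0.7 76.8] rows 2 each [-0.9 -0.4 38.4]
```

View pics/w2.png

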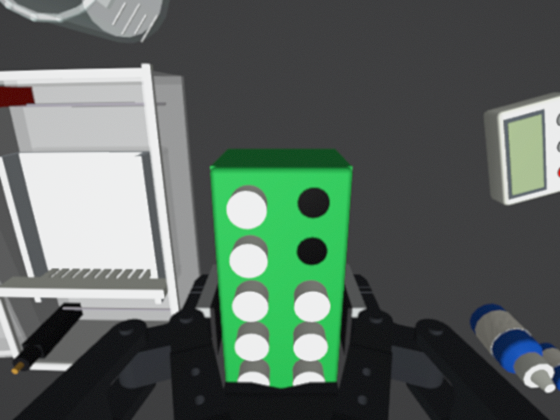

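The wrist view shows the rack level in the jaws, with the tank's front rim as the white bar from (150,66) to (178,312). I'll check that line.

Run:
```python
from h import *
import pickle
s,d=pickle.load(open('w2.pkl','rb')); R,t=wext(s,d); g=cv2.cvtColor(d['img'],cv2.COLOR_RGB2GRAY).astype(float)
pts=[]
for v in range(85,270,6):
    row=g[v-1:v+2].mean(0); gr=-np.gradient(row); uc=150+(v-66)*28/246; u0=int(uc-7); u=u0+np.argmax(gr[u0:u0+16]); pts.append((u,v))
X=onz(d,pts,60,R,t)[:,:2].astype(np.float32)
vx,vy,x0,y0=cv2.fitLine(X,cv2.DIST_HUBER,0,.01,.01).ravel()
print(np.degrees(np.arctan2(vy,vx))%180, x0+(119-y0)*vx/vy, pts[::8])
print(onz(d,[(150,66)],60,R,t))
```

```text
87.63276 680.4121 [(np.int64(152), 85), (np.int64(157), 133), (np.int64(163), 181), (np.int64(168), 229)]
[[676.37114037  25.30813986  60.        ]]
```

```bash
python3 -m jog '[{"hand":40,"dx":-3.2,"dy":-0.9,"dz":15,"rx":0,"ry":0,"rz":0},{"hand":40,"dx":0,"dy":0,"dz":25,"rx":0,"ry":0,"rz":0},{"hand":40,"dx":0,"dy":0,"dz":19,"rx":0,"ry":0,"rz":0},{"hand":40,"dx":0,"dy":0,"dz":10,"rx":0,"ry":0,"rz":0},{"hand":40,"dx":0,"dy":0,"dz":0,"rx":0,"ry":0,"rz":0}]';python3 -c "from h import *;goto(620,124.1,15,177.7)"
```

```text
clock: 5.47
position: [618.2, 122.4, 22.1]
ee_rot: [0.021, 1.0, -0.001, -0.003]
contact_force: [-1.5, -0.2, -0.5]
gripper_width: 49.4
t 5.47 pos [618.2 122.4  22.1] phi 177.63 tilt 0.32 w 49.4 F [-1.5 -0.2 -0.5]
rz total -0.0013 rows>=1
tool shift [-1.8  1.8  7.1] rows 1 each [-1.8  1.8  7.1]
```

```bash
python3 -m jog '[{"hand":40,"dx":0,"dy":0,"dz":0,"rx":0,"ry":0,"rz":0},{"hand":40,"dx":0,"dy":0,"dz":0,"rx":0,"ry":0,"rz":0}]';python3 -c "from h import *;goto(620,124.1,15,177.7)"
```

```text
clock: 5.63
position: [621.3, 124.0, 25.8]
ee_rot: [0.02, 1.0, 0.0, 0.001]
contact_force: [0.2, 0.4, -0.2]
gripper_width: 48.7
t 5.63 pos [621.3 124.   25.8] phi 177.71 tilt 0.14 w 48.7 F [ 0.2  0.4 -0.2]
rz total 0.0001 rows>=1
tool shift [ 1.3  0.1 10.8] rows 1 each [ 1.3  0.1 10.8]
```

```bash
python3 -m jog '[{"hand":40,"dx":1.3,"dy":0,"dz":4,"rx":0,"ry":0,"rz":0},{"hand":40,"dx":0,"dy":0,"dz":4,"rx":0,"ry":0,"rz":0},{"hand":40,"dx":0,"dy":0,"dz":2,"rx":0,"ry":0,"rz":0},{"hand":40,"dx":0,"dy":0,"dz":0,"rx":0,"ry":0,"rz":0},{"hand":40,"dx":0,"dy":0,"dz":0,"rx":0,"ry":0,"rz":0}]';python3 -c "from h import *;goto(620,124.1,15,177.7)"
```

```text
clock: 6.05
position: [619.2, 124.0, 14.5]
ee_rot: [0.02, 1.0, 0.0, 0.0]
contact_force: [-0.0, 0.3, -0.2]
gripper_width: 49.6
t 6.05 pos [619.2 124.   14.5] phi 177.71 tilt 0.02 w 49.6 F [-0.   0.3 -0.2]
rz total 0.0002 rows>=1
tool shift [-0.8  0.1 -0.5] rows 1 each [-0.8  0.1 -0.5]
```

```bash
python3 -m jog '[{"hand":40,"dx":-0.5,"dy":0,"dz":1,"rx":0,"ry":0,"rz":0},{"hand":40,"dx":0,"dy":0,"dz":0,"rx":0,"ry":0,"rz":0},{"hand":40,"dx":0,"dy":0,"dz":0,"rx":0,"ry":0,"rz":0}]';python3 -c "from h import *;goto(620,124.1,15,177.7)"
```

```text
clock: 6.3
position: [619.3, 124.0, 14.5]
ee_rot: [0.02, 1.0, -0.0, -0.0]
contact_force: [-4.3, 0.4, 6.7]
gripper_width: 49.4
t 6.30 pos [619.3 124.   14.5] phi 177.71 tilt 0.03 w 49.4 F [-4.3  0.4  6.7]
rz total 0.0003 rows>=1
tool shift [-0.7  0.1 -0.5] rows 1 each [-0.7  0.1 -0.5]
```

Contact at 6.7 N, so the rack is standing. I'll release to a partial opening because the tank is close, then rise.

```bash
python3 -m jog '[{"hand":54,"dx":0,"dy":0,"dz":-0.5,"rx":0,"ry":0,"rz":0},{"hand":60,"dx":0,"dy":0,"dz":0,"rx":0,"ry":0,"rz":0},{"hand":62,"dx":0,"dy":0,"dz":0,"rx":0,"ry":0,"rz":0},{"hand":62,"dx":0,"dy":0,"dz":-10,"rx":0,"ry":0,"rz":0},{"hand":62,"dx":0,"dy":0,"dz":-30,"rx":0,"ry":0,"rz":0}]';python3 -m jog '[{"hand":62,"dx":0,"dy":0,"dz":-40,"rx":0,"ry":0,"rz":0},{"hand":70,"dx":0,"dy":0,"dz":-40,"rx":0,"ry":0,"rz":0},{"hand":80,"dx":0,"dy":0,"dz":-40,"rx":0,"ry":0,"rz":0},{"hand":85,"dx":0,"dy":0,"dz":-20,"rx":0,"ry":0,"rz":0},{"hand":85,"dx":0,"dy":0,"dz":0,"rx":0,"ry":0,"rz":0}]'
python3 -m jog '[{"hand":85,"dx":0,"dy":0,"dz":0,"rx":0,"ry":0,"rz":0},{"hand":85,"dx":0,"dy":0,"dz":0,"rx":0,"ry":0,"rz":0}]'
python3 - <<'E'
from h import *
import pickle
goto(451.7,-181,200,180)
s=arm.read_state(); d=shot('wrist'); save(d['img'],'w3.png'); pickle.dump((s,d),open('w3.pkl','wb'))
R,t=wext(s,d);P=cloud(d,R,t);Z=P[...,2]
hsv=cv2.cvtColor(d['img'],cv2.COLOR_RGB2HSV).astype(int); H,S,V=hsv[...,0],hsv[...,1],hsv[...,2]
m=(H>50)&(H<80)&(S>100)&(Z>38); m=cv2.morphologyEx(m.astype(np.uint8),cv2.MORPH_CLOSE,np.ones((15,15)))
print(rect_at(d,m,45,R,t))
E
```

```text
clock: 6.72
position: [616.5, 122.6, 49.9]
ee_rot: [0.021, 1.0, -0.002, -0.005]
contact_force: [0.3, -0.3, -0.1]
gripper_width: 61.7
clock: 7.13
position: [622.9, 124.7, 201.7]
ee_rot: [0.02, 1.0, 0.002, 0.006]
contact_force: [0.6, 0.0, 1.2]
gripper_width: 84.8
clock: 7.3
position: [618.9, 123.7, 193.1]
ee_rot: [0.02, 1.0, -0.0, -0.001]
contact_force: [0.1, 0.3, -1.1]
gripper_width: 85.0
t 7.30 pos [618.9 123.7 193.1] phi 177.68 tilt 0.09 w 85.0 F [ 0.1  0.3 -1.1]
rz total -0.0405 rows>=1
tool shift [ 167.2 -304.7   -6.9] rows 9 each [ 18.6 -33.9  -0.8]
(array([619.3, 122.7]), [49.9, 118.3], 87.6)
```

View pics/w3.png

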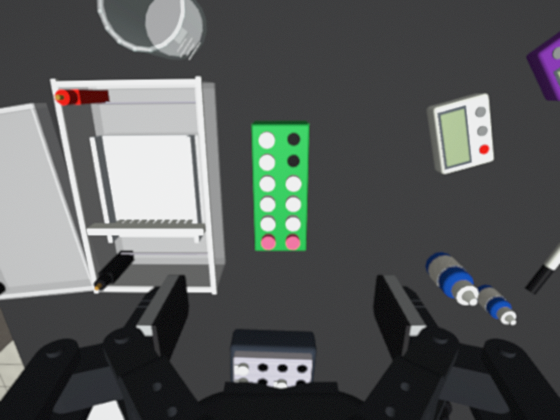

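The rack stands squarely in front of the tank, centred at (281,187), with the rim's front line from (200,78) to (216,293). I'll measure the tank and glass in this same picture.

Run:
```python
from h import *
import pickle
s,d=pickle.load(open('w3.pkl','rb')); R,t=wext(s,d); g=cv2.cvtColor(d['img'],cv2.COLOR_RGB2GRAY).astype(float)
def line(p,q,sg,axis):
    pts=[]
    for f in np.linspace(.06,.94,40):
        c=np.array(p)*(1-f)+np.array(q)*f; k=int(round(c[1-axis])); c0=int(round(c[axis]))
        prof=(g[k-1:k+2].mean(0) if axis==0 else g[:,k-1:k+2].mean(1)); gr=np.gradient(prof)*sg
        u=c0-5+np.argmax(gr[c0-5:c0+6]); pts.append((u,k) if axis==0 else (k,u))
    X=onz(d,pts,60,R,t)[:,:2].astype(np.float32); return cv2.fitLine(X,cv2.DIST_HUBER,0,.01,.01).ravel()
def inter(a,b):
    M=np.c_[a[:2],-b[:2]]; k=np.linalg.solve(M,b[2:]-a[2:]); return a[2:]+k[0]*a[:2]
A,B,C,D=(201,77),(217,293),(95,292),(52,80)
f=line(A,B,-1,0); b=line(D,C,1,0); r=line(D,A,1,1); l=line(C,B,-1,1)
K=[inter(f,r),inter(f,l),inter(b,l),inter(b,r)]
print(np.round(K,1)); print('centre',np.mean(K,0).round(1),'front ang',np.degrees(np.arctan2(f[1],f[0]))%180, np.linalg.norm(K[1]-K[0]),np.linalg.norm(K[2]-K[1]))
y=np.array([619.3,122.7]); n=np.array([-f[1],f[0]]); print('front dist',abs((y-f[2:])@n)-25)
```

```text
[[676.9  26.1]
 [684.8 217.7]
 [804.9 213.7]
 [797.   20.7]]
centre [740.9 119.5] front ang 87.63342 191.80489 120.08586
front dist 36.57015989198415
```

```bash
python3 -m jog '[{"hand":85,"dx":8,"dy":-14,"dz":0,"rx":0,"ry":0,"rz":-0.0405},{"hand":85,"dx":17,"dy":-31,"dz":0,"rx":0,"ry":0,"rz":0},{"hand":85,"dx":18,"dy":-33,"dz":0,"rx":0,"ry":0,"rz":0},{"hand":85,"dx":18,"dy":-33,"dz":0,"rx":0,"ry":0,"rz":0},{"hand":85,"dx":18,"dy":-33,"dz":0,"rx":0,"ry":0,"rz":0}]';python3 -m jog '[{"hand":85,"dx":18,"dy":-33,"dz":0,"rx":0,"ry":0,"rz":0},{"hand":85,"dx":18,"dy":-33,"dz":0,"rx":0,"ry":0,"rz":0},{"hand":85,"dx":18,"dy":-33,"dz":0,"rx":0,"ry":0,"rz":0},{"hand":85,"dx":17,"dy":-31,"dz":0,"rx":0,"ry":0,"rz":0},{"hand":85,"dx":17,"dy":-31,"dz":0,"rx":0,"ry":0,"rz":0.125}]'
python3 -m jog '[{"hand":85,"dx":0,"dy":0,"dz":0,"rx":0,"ry":0,"rz":0.12},{"hand":85,"dx":0,"dy":0,"dz":0,"rx":0,"ry":0,"rz":0.12},{"hand":85,"dx":0,"dy":0,"dz":0,"rx":0,"ry":0,"rz":0.12},{"hand":85,"dx":0,"dy":0,"dz":0,"rx":0,"ry":0,"rz":0.12},{"hand":85,"dx":0,"dy":0,"dz":0,"rx":0,"ry":0,"rz":0.12}]'
python3 -m jog '[{"hand":85,"dx":0,"dy":0,"dz":0,"rx":0,"ry":0,"rz":0.12},{"hand":85,"dx":0,"dy":0,"dz":0,"rx":0,"ry":0,"rz":0.12},{"hand":85,"dx":0,"dy":0,"dz":0,"rx":0,"ry":0,"rz":0.08},{"hand":85,"dx":0,"dy":0,"dz":0,"rx":0,"ry":0,"rz":0},{"hand":85,"dx":0,"dy":0,"dz":0,"rx":0,"ry":0,"rz":0}]'
python3 - <<'E'
from h import *
import pickle
goto(451.7,-181,52,120)
s=arm.read_state(); d=shot('wrist'); save(d['img'],'w4.png'); pickle.dump((s,d),open('w4.pkl','wb'))
R,t=wext(s,d);P=cloud(d,R,t);Z=P[...,2]
m=(Z>70)&(Z<95)&(d['img'][...,0]>120)&(d['img'][...,2]<90)
print(rect_at(d,m,80,R,t))
E
```

```text
clock: 7.77
position: [538.2, -21.1, 191.9]
ee_rot: [-0.001, 1.0, -0.0, -0.002]
contact_force: [0.4, -1.2, -0.7]
gripper_width: 85.0
clock: 8.18
position: [450.2, -182.1, 192.4]
ee_rot: [0.063, 0.998, -0.0, -0.002]
contact_force: [1.6, -0.8, -0.1]
gripper_width: 84.9
clock: 8.6
position: [451.2, -180.9, 192.2]
ee_rot: [0.358, 0.934, -0.001, -0.002]
contact_force: [0.5, -0.1, -0.4]
gripper_width: 84.9
clock: 9.02
position: [451.6, -180.8, 192.6]
ee_rot: [0.498, 0.867, -0.001, -0.001]
contact_force: [0.0, -0.1, 0.1]
gripper_width: 85.0
t 9.02 pos [ 451.6 -180.8  192.6] phi 120.26 tilt 0.16 w 85.0 F [ 0.  -0.1  0.1]
rz total 0.0046 rows>=1
tool shift [ -0.3   0.  140.6] rows 4 each [-0.1  0.  35.2]
(array([ 452.2, -181.2]), [60.3, 60.6], 120.2)
```

View pics/w4.png

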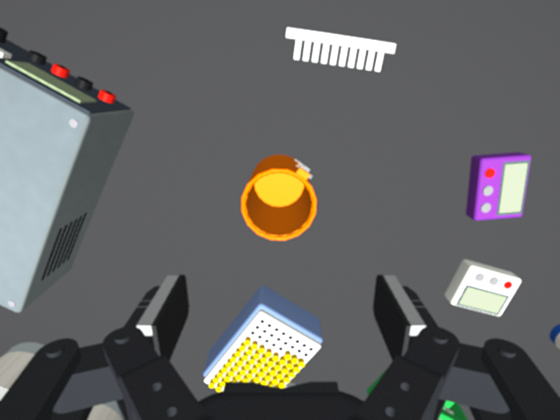

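The wrist view shows the beaker centred at (279,205), with its spout at (303,172), clear of the jaw line. Descending.

```bash
python3 -m jog '[{"hand":85,"dx":-0.6,"dy":0,"dz":12,"rx":0,"ry":0,"rz":0},{"hand":85,"dx":0,"dy":0,"dz":30,"rx":0,"ry":0,"rz":0},{"hand":85,"dx":0,"dy":0,"dz":35,"rx":0,"ry":0,"rz":0},{"hand":85,"dx":0,"dy":0,"dz":30,"rx":0,"ry":0,"rz":0},{"hand":85,"dx":0,"dy":0,"dz":20,"rx":0,"ry":0,"rz":0}]';python3 -m jog '[{"hand":85,"dx":0,"dy":0,"dz":12,"rx":0,"ry":0,"rz":0},{"hand":85,"dx":0,"dy":0,"dz":4,"rx":0,"ry":0,"rz":0},{"hand":85,"dx":0,"dy":0,"dz":0,"rx":0,"ry":0,"rz":0},{"hand":85,"dx":0,"dy":0,"dz":0,"rx":0,"ry":0,"rz":0},{"hand":85,"dx":0,"dy":0,"dz":0,"rx":0,"ry":0,"rz":0}]';python3 -c "from h import *;goto(452.2,-181.2,50,120)"
```

```text
clock: 9.48
position: [450.6, -181.1, 63.9]
ee_rot: [0.498, 0.867, -0.001, -0.002]
contact_force: [0.4, -0.2, -0.5]
gripper_width: 85.0
clock: 9.9
position: [453.4, -181.4, 51.8]
ee_rot: [0.499, 0.867, 0.0, 0.001]
contact_force: [0.7, -1.2, 0.4]
gripper_width: 85.1
t 9.90 pos [ 453.4 -181.4   51.8] phi 120.19 tilt 0.13 w 85.1 F [ 0.7 -1.2  0.4]
rz total 0.0032 rows>=1
tool shift [ 0.8 -0.9  1.8] rows 1 each [ 0.8 -0.9  1.8]
```

```bash
python3 -m jog '[{"hand":75,"dx":0.5,"dy":-0.9,"dz":1.5,"rx":0,"ry":0,"rz":0},{"hand":66,"dx":0,"dy":0,"dz":0,"rx":0,"ry":0,"rz":0},{"hand":62,"dx":0,"dy":0,"dz":0,"rx":0,"ry":0,"rz":0},{"hand":54,"dx":0,"dy":0,"dz":0,"rx":0,"ry":0,"rz":0},{"hand":54,"dx":0,"dy":0,"dz":0,"rx":0,"ry":0,"rz":0}]';python3 -m jog '[{"hand":54,"dx":0,"dy":0,"dz":0,"rx":0,"ry":0,"rz":0},{"hand":54,"dx":0,"dy":0,"dz":0,"rx":0,"ry":0,"rz":0},{"hand":54,"dx":0,"dy":0,"dz":0,"rx":0,"ry":0,"rz":0}]';python3 -c "from h import *;goto(452.2,-181.2,50,120)"
```

```text
clock: 10.32
position: [452.1, -181.5, 50.6]
ee_rot: [0.499, 0.867, 0.0, 0.001]
contact_force: [-2.2, 0.1, 7.0]
gripper_width: 59.1
clock: 10.57
position: [452.1, -181.5, 50.6]
ee_rot: [0.499, 0.867, 0.0, 0.001]
contact_force: [-1.1, -0.3, 5.9]
gripper_width: 58.9
t 10.57 pos [ 452.1 -181.5   50.6] phi 120.18 tilt 0.10 w 58.9 F [-1.1 -0.3  5.9]
rz total 0.0032 rows>=1
tool shift [0.2 0.3 0.6] rows 1 each [0.2 0.3 0.6]
```

```bash
python3 -m jog '[{"hand":54,"dx":0,"dy":0,"dz":-6,"rx":0,"ry":0,"rz":0},{"hand":54,"dx":0,"dy":0,"dz":-15,"rx":0,"ry":0,"rz":0},{"hand":54,"dx":0,"dy":0,"dz":-28,"rx":0,"ry":0,"rz":0},{"hand":54,"dx":0,"dy":0,"dz":-30,"rx":0,"ry":0,"rz":0},{"hand":54,"dx":0,"dy":0,"dz":-15,"rx":0,"ry":0,"rz":0}]';python3 -m jog '[{"hand":54,"dx":0,"dy":0,"dz":-6,"rx":0,"ry":0,"rz":-0.1},{"hand":54,"dx":0,"dy":0,"dz":0,"rx":0,"ry":0,"rz":-0.11},{"hand":54,"dx":0,"dy":0,"dz":0,"rx":0,"ry":0,"rz":-0.11},{"hand":54,"dx":0,"dy":0,"dz":0,"rx":0,"ry":0,"rz":-0.11},{"hand":54,"dx":0,"dy":0,"dz":0,"rx":0,"ry":0,"rz":-0.09}]';python3 -m jog '[{"hand":54,"dx":0,"dy":0,"dz":0,"rx":0,"ry":0,"rz":0},{"hand":54,"dx":0,"dy":0,"dz":0,"rx":0,"ry":0,"rz":0}]';python3 -c "from h import *;goto(614.3,3.3,150,150)"
```

```text
clock: 10.98
position: [452.8, -181.6, 146.8]
ee_rot: [0.499, 0.867, 0.001, 0.002]
contact_force: [0.6, -0.6, -0.5]
gripper_width: 58.5
clock: 11.4
position: [451.1, -181.2, 149.6]
ee_rot: [0.257, 0.966, 0.0, -0.0]
contact_force: [-0.2, -0.4, -1.2]
gripper_width: 58.5
clock: 11.57
position: [451.2, -181.3, 149.4]
ee_rot: [0.261, 0.965, 0.0, -0.0]
contact_force: [0.1, 0.6, -1.0]
gripper_width: 58.6
t 11.57 pos [ 451.2 -181.3  149.4] phi 149.79 tilt 0.01 w 58.6 F [ 0.1  0.6 -1. ]
rz total -0.0036 rows>=1
tool shift [-48.9 241.4  -0.6] rows 7 each [-7.  34.5 -0.1]
```

```bash
python3 -m jog '[{"hand":54,"dx":-3,"dy":15,"dz":0,"rx":0,"ry":0,"rz":0},{"hand":54,"dx":-6,"dy":30,"dz":0,"rx":0,"ry":0,"rz":0},{"hand":54,"dx":-7.5,"dy":37,"dz":0,"rx":0,"ry":0,"rz":0},{"hand":54,"dx":-7.5,"dy":37,"dz":0,"rx":0,"ry":0,"rz":0},{"hand":54,"dx":-7.5,"dy":37,"dz":0,"rx":0,"ry":0,"rz":0}]';python3 -m jog '[{"hand":54,"dx":-7.5,"dy":37,"dz":0,"rx":0,"ry":0,"rz":0},{"hand":54,"dx":-6,"dy":30,"dz":0,"rx":0,"ry":0,"rz":0},{"hand":54,"dx":-3.9,"dy":18.4,"dz":0,"rx":0,"ry":0,"rz":0},{"hand":54,"dx":0,"dy":0,"dz":0,"rx":0,"ry":0,"rz":0},{"hand":54,"dx":0,"dy":0,"dz":0,"rx":0,"ry":0,"rz":0}]';python3 -m jog '[{"hand":54,"dx":0,"dy":0,"dz":0,"rx":0,"ry":0,"rz":0},{"hand":54,"dx":0,"dy":0,"dz":0,"rx":0,"ry":0,"rz":0}]'
python3 - <<'E'
from h import *
import pickle
goto(614.3,3.3,51.5,150)
s=arm.read_state(); d=shot('wrist'); save(d['img'],'w5.png'); pickle.dump((s,d),open('w5.pkl','wb'))
E
```

```text
clock: 11.98
position: [557.6, -60.9, 149.5]
ee_rot: [0.261, 0.965, 0.0, 0.0]
contact_force: [1.0, -0.5, -0.7]
gripper_width: 58.6
clock: 12.4
position: [614.7, 3.9, 148.6]
ee_rot: [0.26, 0.966, -0.0, -0.001]
contact_force: [-0.4, 0.8, -1.2]
gripper_width: 58.8
clock: 12.57
position: [613.9, 2.3, 149.3]
ee_rot: [0.26, 0.966, -0.0, -0.0]
contact_force: [-0.5, -0.4, -0.4]
gripper_width: 58.9
t 12.57 pos [613.9   2.3 149.3] phi 149.84 tilt 0.05 w 58.9 F [-0.5 -0.4 -0.4]
rz total -0.0027 rows>=1
tool shift [ 0.1  1.1 97.8] rows 3 each [ 0.   0.4 32.6]
```

View pics/w5.png

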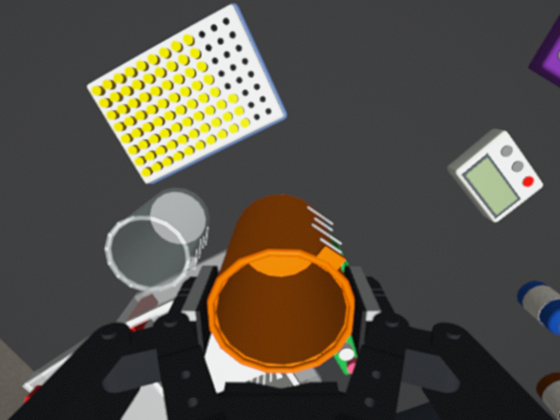

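The beaker is held upright, and the glass at (155,240) and the tip box are clear. Lowering.

```bash
python3 -m jog '[{"hand":54,"dx":0,"dy":1,"dz":10,"rx":0,"ry":0,"rz":0},{"hand":54,"dx":0,"dy":0,"dz":25,"rx":0,"ry":0,"rz":0},{"hand":54,"dx":0,"dy":0,"dz":28,"rx":0,"ry":0,"rz":0},{"hand":54,"dx":0,"dy":0,"dz":18,"rx":0,"ry":0,"rz":0},{"hand":54,"dx":0,"dy":0,"dz":6,"rx":0,"ry":0,"rz":0}]';python3 -m jog '[{"hand":54,"dx":0,"dy":0,"dz":0,"rx":0,"ry":0,"rz":0},{"hand":54,"dx":0,"dy":0,"dz":0,"rx":0,"ry":0,"rz":0},{"hand":54,"dx":0,"dy":0,"dz":0,"rx":0,"ry":0,"rz":0},{"hand":54,"dx":0,"dy":0,"dz":0,"rx":0,"ry":0,"rz":0}]';python3 -c "from h import *;goto(614.3,3.3,51.5,150)"
```

```text
clock: 13.03
position: [612.3, 3.0, 58.4]
ee_rot: [0.26, 0.966, -0.001, -0.003]
contact_force: [-1.1, -0.3, -0.7]
gripper_width: 58.7
clock: 13.37
position: [616.3, 4.1, 63.9]
ee_rot: [0.259, 0.966, 0.001, 0.001]
contact_force: [0.5, 0.4, -0.0]
gripper_width: 58.5
t 13.37 pos [616.3   4.1  63.9] phi 149.94 tilt 0.19 w 58.5 F [ 0.5  0.4 -0. ]
rz total -0.0010 rows>=1
tool shift [ 1.3 -1.7 12.4] rows 1 each [ 1.3 -1.7 12.4]
```

```bash
python3 -m jog '[{"hand":54,"dx":0.5,"dy":-0.5,"dz":4,"rx":0,"ry":0,"rz":0},{"hand":54,"dx":0,"dy":0,"dz":4,"rx":0,"ry":0,"rz":0},{"hand":54,"dx":0,"dy":0,"dz":2.5,"rx":0,"ry":0,"rz":0},{"hand":54,"dx":0,"dy":0,"dz":0,"rx":0,"ry":0,"rz":0},{"hand":54,"dx":0,"dy":0,"dz":0,"rx":0,"ry":0,"rz":0}]';python3 -m jog '[{"hand":54,"dx":0,"dy":0,"dz":0,"rx":0,"ry":0,"rz":0},{"hand":54,"dx":0,"dy":0,"dz":0,"rx":0,"ry":0,"rz":0}]';python3 -c "from h import *;goto(614.3,3.3,50,150)"
```

```text
clock: 13.78
position: [614.4, 3.7, 51.5]
ee_rot: [0.259, 0.966, -0.0, -0.0]
contact_force: [0.0, -0.5, -0.8]
gripper_width: 59.0
clock: 13.95
position: [614.7, 3.8, 51.9]
ee_rot: [0.259, 0.966, 0.0, 0.0]
contact_force: [0.0, 0.6, -0.3]
gripper_width: 58.7
t 13.95 pos [614.7   3.8  51.9] phi 149.94 tilt 0.01 w 58.7 F [ 0.   0.6 -0.3]
rz total -0.0010 rows>=1
tool shift [ 0.1 -0.6  1.9] rows 1 each [ 0.1 -0.6  1.9]
```

```bash
python3 -m jog '[{"hand":54,"dx":0,"dy":-0.5,"dz":1,"rx":0,"ry":0,"rz":0},{"hand":54,"dx":0,"dy":0,"dz":0.8,"rx":0,"ry":0,"rz":0},{"hand":54,"dx":0,"dy":0,"dz":0,"rx":0,"ry":0,"rz":0},{"hand":54,"dx":0,"dy":0,"dz":0,"rx":0,"ry":0,"rz":0}]';python3 -c "from h import *;here()"
```

```text
clock: 14.28
position: [614.5, 3.3, 50.6]
ee_rot: [0.259, 0.966, 0.0, 0.0]
contact_force: [-0.8, 0.0, 3.2]
gripper_width: 58.8
t 14.28 pos [614.5   3.3  50.6] phi 149.95 tilt 0.04 w 58.8 F [-0.8  0.   3.2]
tool shift [0. 0. 0.] rows 0 each [0. 0. 0.]
```

```bash
python3 -m jog '[{"hand":62,"dx":0,"dy":0,"dz":0,"rx":0,"ry":0,"rz":0},{"hand":67,"dx":0,"dy":0,"dz":0,"rx":0,"ry":0,"rz":0},{"hand":67,"dx":0,"dy":0,"dz":0,"rx":0,"ry":0,"rz":0},{"hand":67,"dx":0,"dy":0,"dz":-8,"rx":0,"ry":0,"rz":0},{"hand":67,"dx":0,"dy":0,"dz":-25,"rx":0,"ry":0,"rz":0}]';python3 -m jog '[{"hand":67,"dx":0,"dy":0,"dz":-35,"rx":0,"ry":0,"rz":0},{"hand":67,"dx":0,"dy":0,"dz":-35,"rx":0,"ry":0,"rz":0},{"hand":67,"dx":0,"dy":0,"dz":-30,"rx":0,"ry":0,"rz":0},{"hand":67,"dx":0,"dy":0,"dz":-12,"rx":0,"ry":0,"rz":0},{"hand":67,"dx":0,"dy":0,"dz":0,"rx":0,"ry":0,"rz":0}]'
python3 -m jog '[{"hand":67,"dx":0,"dy":0,"dz":0,"rx":0,"ry":0,"rz":0},{"hand":67,"dx":0,"dy":0,"dz":0,"rx":0,"ry":0,"rz":0}]'
python3 - <<'E'
from h import *
import pickle
goto(440,227.5,190,150)
s=arm.read_state(); d=shot('wrist'); save(d['img'],'w6.png'); pickle.dump((s,d),open('w6.pkl','wb'))
R,t=wext(s,d);P=cloud(d,R,t);Z=P[...,2]
m=(Z>70)&(Z<95)&(d['img'][...,0]>120)&(d['img'][...,2]<90)
print(rect_at(d,m,80,R,t))
E
```

```text
clock: 14.7
position: [611.4, 2.9, 79.7]
ee_rot: [0.26, 0.966, -0.002, -0.004]
contact_force: [-0.5, -0.0, -0.3]
gripper_width: 66.6
clock: 15.12
position: [616.5, 3.6, 200.2]
ee_rot: [0.259, 0.966, 0.002, 0.004]
contact_force: [-0.4, -0.4, 0.0]
gripper_width: 67.4
clock: 15.28
position: [613.3, 3.3, 193.8]
ee_rot: [0.259, 0.966, -0.0, -0.001]
contact_force: [-0.6, 0.5, -0.3]
gripper_width: 67.3
t 15.28 pos [613.3   3.3 193.8] phi 149.92 tilt 0.14 w 67.3 F [-0.6  0.5 -0.3]
rz total -0.0014 rows>=1
tool shift [262.2 107.5   3.8] rows 7 each [37.5 15.4  0.5]
(array([615.2,   3.7]), [60.4, 61.0], 61.93)
```

View pics/w6.png

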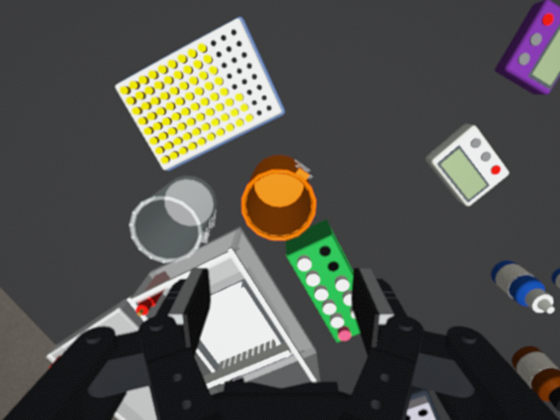

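```bash
python3 -m jog '[{"hand":67,"dx":14,"dy":5.7,"dz":0,"rx":0,"ry":0,"rz":0},{"hand":67,"dx":32,"dy":13,"dz":0,"rx":0,"ry":0,"rz":0},{"hand":67,"dx":37,"dy":15.2,"dz":0,"rx":0,"ry":0,"rz":0},{"hand":67,"dx":37,"dy":15.2,"dz":0,"rx":0,"ry":0,"rz":0},{"hand":67,"dx":37,"dy":15.2,"dz":0,"rx":0,"ry":0,"rz":0}]';python3 -m jog '[{"hand":67,"dx":37,"dy":15.2,"dz":0,"rx":0,"ry":0,"rz":0},{"hand":60,"dx":37,"dy":15.2,"dz":0,"rx":0,"ry":0,"rz":0},{"hand":54,"dx":31.2,"dy":12.8,"dz":0,"rx":0,"ry":0,"rz":0},{"hand":50,"dx":0,"dy":0,"dz":0,"rx":0,"ry":0,"rz":-0.12},{"hand":50,"dx":0,"dy":0,"dz":0,"rx":0,"ry":0,"rz":-0.12}]'
python3 -m jog '[{"hand":50,"dx":0,"dy":0,"dz":0,"rx":0,"ry":0,"rz":-0.12},{"hand":50,"dx":0,"dy":0,"dz":0,"rx":0,"ry":0,"rz":-0.12},{"hand":50,"dx":0,"dy":0,"dz":0,"rx":0,"ry":0,"rz":-0.045},{"hand":50,"dx":0,"dy":0,"dz":0,"rx":0,"ry":0,"rz":0},{"hand":50,"dx":0,"dy":0,"dz":0,"rx":0,"ry":0,"rz":0}]'
python3 - <<'E'
from h import *
import pickle
goto(440,227.5,11,180)
s=arm.read_state(); d=shot('wrist'); save(d['img'],'w7.png'); pickle.dump((s,d),open('w7.pkl','wb'))
R,t=wext(s,d);P=cloud(d,R,t);Z=P[...,2]
E
```

```text
clock: 15.75
position: [508.4, 138.5, 193.6]
ee_rot: [0.26, 0.966, -0.001, -0.001]
contact_force: [1.2, 1.1, 0.3]
gripper_width: 67.1
clock: 16.17
position: [439.0, 229.2, 194.1]
ee_rot: [0.137, 0.991, -0.001, -0.001]
contact_force: [0.2, -0.5, -0.0]
gripper_width: 50.0
clock: 16.58
position: [440.5, 227.6, 194.2]
ee_rot: [0.0, 1.0, -0.001, -0.001]
contact_force: [-0.1, 0.5, 0.1]
gripper_width: 50.2
t 16.58 pos [440.5 227.6 194.2] phi 179.96 tilt 0.11 w 50.2 F [-0.1  0.5  0.1]
rz total -0.0008 rows>=1
tool shift [ 5.000e-01 -1.000e-01  1.832e+02] rows 5 each [ 0.1 -0.  36.6]
```

View pics/w7.png

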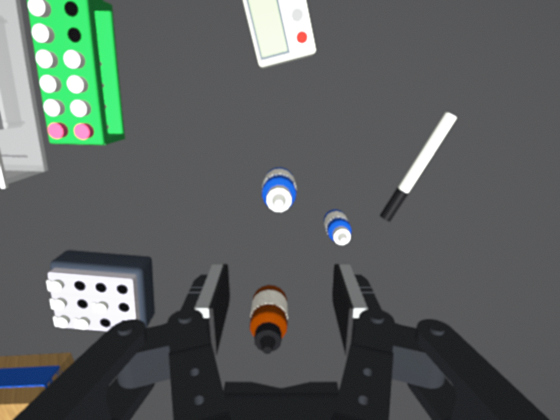

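The large dye's cap is at (278,202) and the small bottle at (340,230). I'll locate the cap.

Run:
```python
from h import *
import pickle
s,d=pickle.load(open('w7.pkl','rb')); R,t=wext(s,d);P=cloud(d,R,t);Z=P[...,2]
c=np.zeros(Z.shape,bool); c[160:220,255:305]=1
for z0,z1,z in ((55,68,60),(66,90,75)):
    print(z0,rect_at(d,c&(Z>z0)&(Z<z1),z,R,t),np.median(P[c&(Z>z0)&(Z<z1)],0).round(1))
hsv=cv2.cvtColor(d['img'],cv2.COLOR_RGB2HSV); b=c&(hsv[...,1]>120); q=P[b]; print(np.median(q,0).round(1), onz(d,[(278.5,201.5)],75,R,t).round(1))
print('amber',P[340,266].round(1),'small',P[236,342].round(1))
```

```text
55 (array([442. , 229.8]), [20.1, 21.8], 89.89) [441.6 226.7  63.4]
66 (array([442.2, 227.4]), [9.9, 10.2], 144.67) [442.3 228.3  72.6]
[441.6 220.6  47.5] [[441.9 228.   75. ]]
amber [454.4 366.3  78.4] small [383.2 268.9  53.1]
```

```bash
python3 -m jog '[{"hand":50,"dx":-1.3,"dy":0.4,"dz":12,"rx":0,"ry":0,"rz":0},{"hand":50,"dx":0,"dy":0,"dz":30,"rx":0,"ry":0,"rz":0},{"hand":50,"dx":0,"dy":0,"dz":38,"rx":0,"ry":0,"rz":0},{"hand":50,"dx":0,"dy":0,"dz":38,"rx":0,"ry":0,"rz":0},{"hand":50,"dx":0,"dy":0,"dz":30,"rx":0,"ry":0,"rz":0}]';python3 -m jog '[{"hand":50,"dx":0,"dy":0,"dz":14,"rx":0,"ry":0,"rz":0},{"hand":50,"dx":0,"dy":0,"dz":6,"rx":0,"ry":0,"rz":0},{"hand":50,"dx":0,"dy":0,"dz":0,"rx":0,"ry":0,"rz":0},{"hand":50,"dx":0,"dy":0,"dz":0,"rx":0,"ry":0,"rz":0},{"hand":50,"dx":0,"dy":0,"dz":0,"rx":0,"ry":0,"rz":0}]';python3 -c "from h import *;goto(441.8,228,12,180)"
```

```text
clock: 17.05
position: [441.5, 227.3, 44.7]
ee_rot: [0.001, 1.0, -0.001, -0.001]
contact_force: [-0.2, 0.1, -0.8]
gripper_width: 49.7
clock: 17.47
position: [443.4, 229.0, 28.3]
ee_rot: [-0.0, 1.0, 0.001, 0.001]
contact_force: [0.5, 0.7, 0.5]
gripper_width: 49.8
t 17.47 pos [443.4 229.   28.3] phi 180.02 tilt 0.17 w 49.8 F [0.5 0.7 0.5]
rz total 0.0004 rows>=1
tool shift [ 1.6 -1.  16.3] rows 1 each [ 1.6 -1.  16.3]
```

```bash
python3 -m jog '[{"hand":50,"dx":0.8,"dy":-0.5,"dz":6,"rx":0,"ry":0,"rz":0},{"hand":50,"dx":0,"dy":0,"dz":6,"rx":0,"ry":0,"rz":0},{"hand":50,"dx":0,"dy":0,"dz":3,"rx":0,"ry":0,"rz":0},{"hand":50,"dx":0,"dy":0,"dz":0,"rx":0,"ry":0,"rz":0},{"hand":50,"dx":0,"dy":0,"dz":0,"rx":0,"ry":0,"rz":0}]';python3 -c "from h import *;goto(441.8,228,12,180)"
```

```text
clock: 17.88
position: [441.6, 227.5, 11.8]
ee_rot: [-0.0, 1.0, -0.0, -0.0]
contact_force: [-0.2, 0.1, 0.3]
gripper_width: 49.9
t 17.88 pos [441.6 227.5  11.8] phi 180.02 tilt 0.03 w 49.9 F [-0.2  0.1  0.3]
rz total 0.0003 rows>=1
tool shift [-0.2  0.5 -0.2] rows 1 each [-0.2  0.5 -0.2]
```

```bash
python3 -m jog '[{"hand":42,"dx":0,"dy":0.5,"dz":0,"rx":0,"ry":0,"rz":0},{"hand":36,"dx":0,"dy":0,"dz":0,"rx":0,"ry":0,"rz":0},{"hand":33,"dx":0,"dy":0,"dz":0,"rx":0,"ry":0,"rz":0},{"hand":26,"dx":0,"dy":0,"dz":0,"rx":0,"ry":0,"rz":0},{"hand":26,"dx":0,"dy":0,"dz":0,"rx":0,"ry":0,"rz":0}]';python3 -m jog '[{"hand":26,"dx":0,"dy":0,"dz":0,"rx":0,"ry":0,"rz":0},{"hand":26,"dx":0,"dy":0,"dz":0,"rx":0,"ry":0,"rz":0}]';python3 -c "from h import *;goto(624.3,244.9,90,180)"
```

```text
clock: 18.3
position: [441.9, 228.3, 12.4]
ee_rot: [-0.0, 1.0, 0.0, 0.0]
contact_force: [-1.4, -0.4, 2.9]
gripper_width: 30.7
clock: 18.47
position: [441.9, 228.3, 12.4]
ee_rot: [-0.0, 1.0, 0.0, 0.0]
contact_force: [-1.2, 0.0, 4.4]
gripper_width: 30.4
t 18.47 pos [441.9 228.3  12.4] phi 180.03 tilt 0.04 w 30.4 F [-1.2  0.   4.4]
rz total 0.0006 rows>=1
tool shift [-182.4   16.6  -77.6] rows 5 each [-36.5   3.3 -15.5]
```

```bash
python3 -m jog '[{"hand":26,"dx":0,"dy":0,"dz":-6,"rx":0,"ry":0,"rz":0},{"hand":26,"dx":0,"dy":0,"dz":-18,"rx":0,"ry":0,"rz":0},{"hand":26,"dx":0,"dy":0,"dz":-28,"rx":0,"ry":0,"rz":0},{"hand":26,"dx":-8,"dy":0.6,"dz":-24,"rx":0,"ry":0,"rz":0},{"hand":26,"dx":-22,"dy":2,"dz":-10,"rx":0,"ry":0,"rz":0}]';python3 -m jog '[{"hand":26,"dx":-32,"dy":3,"dz":0,"rx":0,"ry":0,"rz":0},{"hand":26,"dx":-36,"dy":3.3,"dz":0,"rx":0,"ry":0,"rz":0},{"hand":26,"dx":-36,"dy":3.3,"dz":0,"rx":0,"ry":0,"rz":0},{"hand":26,"dx":-28,"dy":2.6,"dz":0,"rx":0,"ry":0,"rz":0},{"hand":26,"dx":-15,"dy":1.3,"dz":0,"rx":0,"ry":0,"rz":0}]';python3 -m jog '[{"hand":26,"dx":-5.4,"dy":0.5,"dz":0,"rx":0,"ry":0,"rz":0},{"hand":26,"dx":0,"dy":0,"dz":0,"rx":0,"ry":0,"rz":0},{"hand":26,"dx":0,"dy":0,"dz":0,"rx":0,"ry":0,"rz":0},{"hand":26,"dx":0,"dy":0,"dz":0,"rx":0,"ry":0,"rz":0}]'
python3 - <<'E'
from h import *
import pickle
goto(624.3,244.9,13.5,180)
s=arm.read_state(); d=shot('wrist'); save(d['img'],'w8.png'); pickle.dump((s,d),open('w8.pkl','wb'))
E
```

```text
clock: 18.88
position: [471.0, 230.9, 101.2]
ee_rot: [-0.001, 1.0, 0.001, 0.001]
contact_force: [-0.4, 0.7, 0.5]
gripper_width: 30.4
clock: 19.3
position: [621.5, 244.1, 97.4]
ee_rot: [0.001, 1.0, 0.0, 0.0]
contact_force: [-0.5, 0.1, -0.1]
gripper_width: 30.5
clock: 19.63
position: [622.7, 244.7, 97.9]
ee_rot: [-0.0, 1.0, -0.0, -0.001]
contact_force: [0.3, -0.4, -0.3]
gripper_width: 29.9
t 19.63 pos [622.7 244.7  97.9] phi 180.04 tilt 0.08 w 29.9 F [ 0.3 -0.4 -0.3]
rz total 0.0008 rows>=1
tool shift [-1.6  0.2 84.4] rows 3 each [-0.5  0.1 28.1]
```

View pics/w8.png

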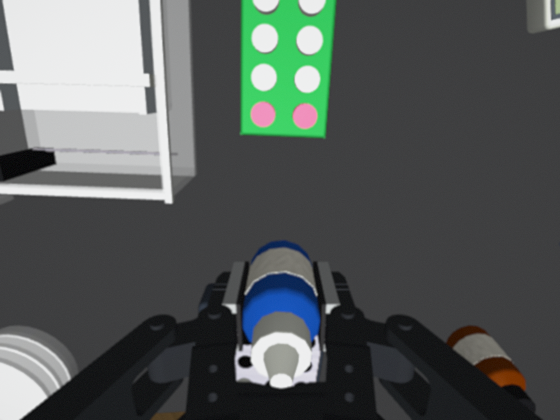

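The bottle hangs upright in line with the rack. Lowering.

```bash
python3 -m jog '[{"hand":26,"dx":-1,"dy":0,"dz":10,"rx":0,"ry":0,"rz":0},{"hand":26,"dx":0,"dy":0,"dz":24,"rx":0,"ry":0,"rz":0},{"hand":26,"dx":0,"dy":0,"dz":24,"rx":0,"ry":0,"rz":0},{"hand":26,"dx":0,"dy":0,"dz":12,"rx":0,"ry":0,"rz":0},{"hand":26,"dx":0,"dy":0,"dz":4,"rx":0,"ry":0,"rz":0}]';python3 -m jog '[{"hand":26,"dx":0,"dy":0,"dz":0,"rx":0,"ry":0,"rz":0},{"hand":26,"dx":0,"dy":0,"dz":0,"rx":0,"ry":0,"rz":0},{"hand":26,"dx":0,"dy":0,"dz":0,"rx":0,"ry":0,"rz":0},{"hand":26,"dx":0,"dy":0,"dz":0,"rx":0,"ry":0,"rz":0},{"hand":26,"dx":0,"dy":0,"dz":0,"rx":0,"ry":0,"rz":0}]';python3 -c "from h import *;goto(624.3,244.9,13,180)"
```

```text
clock: 20.1
position: [622.9, 243.8, 20.9]
ee_rot: [-0.0, 1.0, -0.001, -0.002]
contact_force: [-0.2, -0.0, -0.3]
gripper_width: 30.5
clock: 20.52
position: [625.7, 245.2, 25.2]
ee_rot: [-0.0, 1.0, 0.001, 0.001]
contact_force: [0.6, -0.1, -0.4]
gripper_width: 30.7
t 20.52 pos [625.7 245.2  25.2] phi 180.02 tilt 0.12 w 30.7 F [ 0.6 -0.1 -0.4]
rz total 0.0004 rows>=1
tool shift [ 1.4 -0.3 12.2] rows 1 each [ 1.4 -0.3 12.2]
```

```bash
python3 -m jog '[{"hand":26,"dx":0.5,"dy":0,"dz":4,"rx":0,"ry":0,"rz":0},{"hand":26,"dx":0,"dy":0,"dz":4,"rx":0,"ry":0,"rz":0},{"hand":26,"dx":0,"dy":0,"dz":2.5,"rx":0,"ry":0,"rz":0},{"hand":26,"dx":0,"dy":0,"dz":0.8,"rx":0,"ry":0,"rz":0},{"hand":26,"dx":0,"dy":0,"dz":0,"rx":0,"ry":0,"rz":0}]';python3 -m jog '[{"hand":26,"dx":0,"dy":0,"dz":0,"rx":0,"ry":0,"rz":0},{"hand":26,"dx":0,"dy":0,"dz":0,"rx":0,"ry":0,"rz":0}]';python3 -c "from h import *;goto(624.3,244.9,12.4,180)"
```

```text
clock: 20.93
position: [624.4, 244.7, 12.5]
ee_rot: [-0.0, 1.0, -0.0, -0.0]
contact_force: [-0.4, -0.1, -0.2]
gripper_width: 30.4
clock: 21.1
position: [624.6, 244.8, 12.6]
ee_rot: [-0.0, 1.0, 0.0, -0.0]
contact_force: [0.5, 0.3, -0.4]
gripper_width: 30.8
t 21.10 pos [624.6 244.8  12.6] phi 180.01 tilt 0.00 w 30.8 F [ 0.5  0.3 -0.4]
rz total 0.0003 rows>=1
tool shift [0.3 0.1 0.2] rows 1 each [0.3 0.1 0.2]
```

```bash
python3 -m jog '[{"hand":26,"dx":0,"dy":0,"dz":1,"rx":0,"ry":0,"rz":0},{"hand":26,"dx":0,"dy":0,"dz":0,"rx":0,"ry":0,"rz":0},{"hand":26,"dx":0,"dy":0,"dz":0,"rx":0,"ry":0,"rz":0}]';python3 -c "from h import *;here()"
```

```text
clock: 21.35
position: [624.6, 244.8, 12.5]
ee_rot: [-0.0, 1.0, -0.0, 0.0]
contact_force: [-3.3, -1.5, 5.4]
gripper_width: 30.3
t 21.35 pos [624.6 244.8  12.5] phi 180.03 tilt 0.01 w 30.3 F [-3.3 -1.5  5.4]
tool shift [0. 0. 0.] rows 0 each [0. 0. 0.]
```

```bash
python3 -m jog '[{"hand":34,"dx":0,"dy":0,"dz":-0.5,"rx":0,"ry":0,"rz":0},{"hand":42,"dx":0,"dy":0,"dz":0,"rx":0,"ry":0,"rz":0},{"hand":50,"dx":0,"dy":0,"dz":0,"rx":0,"ry":0,"rz":0},{"hand":50,"dx":0,"dy":0,"dz":-8,"rx":0,"ry":0,"rz":0},{"hand":50,"dx":0,"dy":0,"dz":-25,"rx":0,"ry":0,"rz":0}]';python3 -m jog '[{"hand":50,"dx":0,"dy":0,"dz":-35,"rx":0,"ry":0,"rz":0},{"hand":60,"dx":0,"dy":0,"dz":-38,"rx":0,"ry":0,"rz":0},{"hand":70,"dx":0,"dy":0,"dz":-38,"rx":0,"ry":0,"rz":0},{"hand":72,"dx":0,"dy":0,"dz":-25,"rx":0,"ry":0,"rz":0},{"hand":72,"dx":0,"dy":0,"dz":-10,"rx":0,"ry":0,"rz":0}]'
python3 -m jog '[{"hand":72,"dx":0,"dy":0,"dz":0,"rx":0,"ry":0,"rz":0},{"hand":72,"dx":0,"dy":0,"dz":0,"rx":0,"ry":0,"rz":0},{"hand":72,"dx":0,"dy":0,"dz":0,"rx":0,"ry":0,"rz":0}]'
python3 - <<'E'
from h import *
import pickle
goto(441.8,80.5,190,193.7)
s=arm.read_state(); d=shot('wrist'); save(d['img'],'w9.png'); pickle.dump((s,d),open('w9.pkl','wb'))
R,t=wext(s,d);P=cloud(d,R,t);Z=P[...,2]
c=np.zeros(Z.shape,bool); c[120:260,240:320]=1
for z0,z1,z in ((50,68,60),(67,90,75)):
    print(z0,rect_at(d,c&(Z>z0)&(Z<z1),z,R,t),np.median(P[c&(Z>z0)&(Z<z1)],0).round(1))
E
```

```text
clock: 21.77
position: [622.0, 243.3, 41.4]
ee_rot: [0.0, 1.0, -0.002, -0.004]
contact_force: [0.1, -1.0, -0.8]
gripper_width: 50.2
clock: 22.18
position: [626.7, 245.7, 197.6]
ee_rot: [-0.0, 1.0, 0.002, 0.004]
contact_force: [0.0, 0.4, 1.9]
gripper_width: 72.4
clock: 22.43
position: [623.4, 244.3, 188.7]
ee_rot: [0.0, 1.0, -0.001, -0.002]
contact_force: [-0.4, 0.1, -0.7]
gripper_width: 72.2
t 22.43 pos [623.4 244.3 188.7] phi 179.99 tilt 0.25 w 72.2 F [-0.4  0.1 -0.7]
rz total -0.2392 rows>=2
tool shift [ 215.2 -116.1   -1.3] rows 6 each [ 35.9 -19.3  -0.2]
50 (array([625.2, 245.2]), [22.7, 24.9], 79.83) [624.6 242.3  63.2]
67 (array([624.5, 244.2]), [10.0, 10.1], 46.06) [624.5 244.6  72.5]
```

View pics/w9.png

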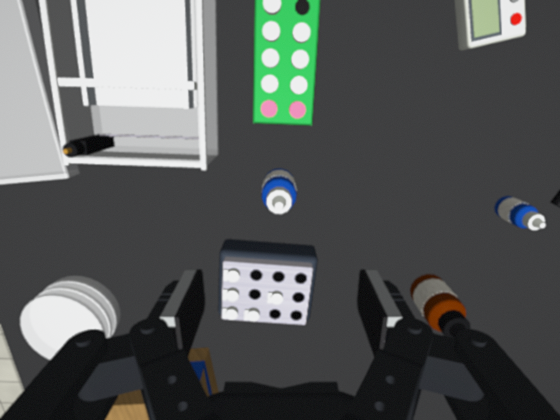

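The dye stands at (278,200), measured (624.5,244.5), on target. Now the timer.

```bash
python3 -m jog '[{"hand":72,"dx":0,"dy":0,"dz":0,"rx":0,"ry":0,"rz":-0.1196},{"hand":72,"dx":0,"dy":0,"dz":0,"rx":0,"ry":0,"rz":-0.1196},{"hand":72,"dx":14,"dy":-7.6,"dz":0,"rx":0,"ry":0,"rz":0},{"hand":72,"dx":30,"dy":-16.2,"dz":0,"rx":0,"ry":0,"rz":0},{"hand":72,"dx":35,"dy":-18.9,"dz":0,"rx":0,"ry":0,"rz":0}]';python3 -m jog '[{"hand":72,"dx":35,"dy":-18.9,"dz":0,"rx":0,"ry":0,"rz":0},{"hand":72,"dx":35,"dy":-18.9,"dz":0,"rx":0,"ry":0,"rz":0},{"hand":72,"dx":35,"dy":-18.9,"dz":0,"rx":0,"ry":0,"rz":0},{"hand":72,"dx":31.2,"dy":-16.7,"dz":0,"rx":0,"ry":0,"rz":0},{"hand":72,"dx":0,"dy":0,"dz":0,"rx":0,"ry":0,"rz":0}]'
python3 -m jog '[{"hand":72,"dx":0,"dy":0,"dz":0,"rx":0,"ry":0,"rz":0},{"hand":72,"dx":0,"dy":0,"dz":0,"rx":0,"ry":0,"rz":0}]'
python3 - <<'E'
from h import *
import pickle
goto(441.8,80.5,6,193.7)
s=arm.read_state(); d=shot('wrist'); save(d['img'],'w10.png'); pickle.dump((s,d),open('w10.pkl','wb'))
R,t=wext(s,d);P=cloud(d,R,t);Z=P[...,2]
c=np.zeros(Z.shape,bool); c[100:260,215:340]=1
print(rect_at(d,c&(Z>13)&(Z<30),20,R,t))
E
```

```text
clock: 22.9
position: [557.2, 184.3, 188.0]
ee_rot: [-0.12, 0.993, -0.001, -0.002]
contact_force: [-0.0, -0.4, 0.9]
gripper_width: 71.7
clock: 23.32
position: [436.6, 76.7, 189.2]
ee_rot: [-0.118, 0.993, -0.001, -0.004]
contact_force: [-0.6, 1.5, -0.1]
gripper_width: 72.2
clock: 23.48
position: [443.3, 81.0, 190.7]
ee_rot: [-0.119, 0.993, -0.0, -0.0]
contact_force: [1.0, 0.2, 0.4]
gripper_width: 72.0
t 23.48 pos [443.3  81.  190.7] phi 193.72 tilt 0.04 w 72.0 F [1.  0.2 0.4]
rz total 0.0004 rows>=1
tool shift [ 1.600e+00 -1.000e-01  1.847e+02] rows 5 each [ 0.3 -0.  36.9]
(array([442.4,  81.2]), [51.3, 64.2], 103.68)
```

View pics/w10.png

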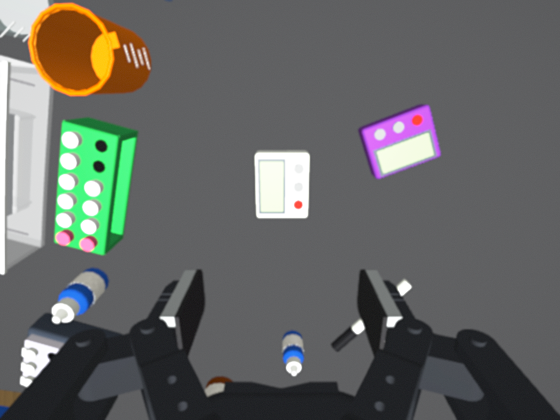

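The white timer is at (282,185) and square to the jaws. Descending low, since it is only 20 mm high.

```bash
python3 -m jog '[{"hand":72,"dx":0.5,"dy":0,"dz":12,"rx":0,"ry":0,"rz":0},{"hand":72,"dx":0,"dy":0,"dz":30,"rx":0,"ry":0,"rz":0},{"hand":72,"dx":0,"dy":0,"dz":38,"rx":0,"ry":0,"rz":0},{"hand":72,"dx":0,"dy":0,"dz":38,"rx":0,"ry":0,"rz":0},{"hand":72,"dx":0,"dy":0,"dz":30,"rx":0,"ry":0,"rz":0}]';python3 -m jog '[{"hand":72,"dx":0,"dy":0,"dz":14,"rx":0,"ry":0,"rz":0},{"hand":72,"dx":0,"dy":0,"dz":4,"rx":0,"ry":0,"rz":0},{"hand":72,"dx":0,"dy":0,"dz":0,"rx":0,"ry":0,"rz":0},{"hand":72,"dx":0,"dy":0,"dz":0,"rx":0,"ry":0,"rz":0},{"hand":72,"dx":0,"dy":0,"dz":0,"rx":0,"ry":0,"rz":0}]';python3 -c "from h import *;goto(442.3,81,3,193.7)"
```

```text
clock: 23.95
position: [442.6, 81.2, 40.4]
ee_rot: [-0.12, 0.993, -0.0, -0.001]
contact_force: [-0.2, 0.2, 0.0]
gripper_width: 72.0
clock: 24.37
position: [443.8, 81.6, 26.2]
ee_rot: [-0.12, 0.993, 0.0, 0.001]
contact_force: [-0.5, 0.6, 0.1]
gripper_width: 72.1
t 24.37 pos [443.8  81.6  26.2] phi 193.75 tilt 0.15 w 72.1 F [-0.5  0.6  0.1]
rz total 0.0009 rows>=1
tool shift [ 1.6 -0.2 23.2] rows 1 each [ 1.6 -0.2 23.2]
```

```bash
python3 -m jog '[{"hand":72,"dx":0.8,"dy":0,"dz":7,"rx":0,"ry":0,"rz":0},{"hand":68,"dx":0,"dy":0,"dz":7,"rx":0,"ry":0,"rz":0},{"hand":62,"dx":0,"dy":0,"dz":4,"rx":0,"ry":0,"rz":0},{"hand":60,"dx":0,"dy":0,"dz":2,"rx":0,"ry":0,"rz":0},{"hand":60,"dx":0,"dy":0,"dz":0,"rx":0,"ry":0,"rz":0}]';python3 -m jog '[{"hand":60,"dx":0,"dy":0,"dz":0,"rx":0,"ry":0,"rz":0},{"hand":60,"dx":0,"dy":0,"dz":0,"rx":0,"ry":0,"rz":0}]';python3 -c "from h import *;goto(442.3,81,3,193.7)"
```

```text
clock: 24.78
position: [441.5, 80.4, 4.7]
ee_rot: [-0.119, 0.993, -0.0, -0.001]
contact_force: [0.1, 0.5, -1.3]
gripper_width: 60.3
clock: 24.95
position: [442.0, 80.7, 5.3]
ee_rot: [-0.12, 0.993, 0.0, 0.0]
contact_force: [-0.0, 0.7, -0.7]
gripper_width: 60.0
t 24.95 pos [442.   80.7   5.3] phi 193.73 tilt 0.02 w 60.0 F [-0.   0.7 -0.7]
rz total 0.0006 rows>=1
tool shift [-0.4  0.2  2.3] rows 1 each [-0.4  0.2  2.3]
```

```bash
python3 -m jog '[{"hand":60,"dx":0,"dy":0,"dz":2,"rx":0,"ry":0,"rz":0},{"hand":56,"dx":0,"dy":0,"dz":0,"rx":0,"ry":0,"rz":0},{"hand":53,"dx":0,"dy":0,"dz":0,"rx":0,"ry":0,"rz":0},{"hand":46,"dx":0,"dy":0,"dz":0,"rx":0,"ry":0,"rz":0},{"hand":46,"dx":0,"dy":0,"dz":0,"rx":0,"ry":0,"rz":0}]';python3 -m jog '[{"hand":46,"dx":0,"dy":0,"dz":0,"rx":0,"ry":0,"rz":0},{"hand":46,"dx":0,"dy":0,"dz":0,"rx":0,"ry":0,"rz":0},{"hand":46,"dx":0,"dy":0,"dz":0,"rx":0,"ry":0,"rz":0}]';python3 -c "from h import *;goto(442.3,81,3,193.7)"
```

```text
clock: 25.37
position: [442.0, 80.7, 3.7]
ee_rot: [-0.12, 0.993, 0.0, 0.0]
contact_force: [-2.2, 0.3, 5.0]
gripper_width: 50.4
clock: 25.62
position: [441.9, 80.7, 3.7]
ee_rot: [-0.12, 0.993, 0.0, 0.0]
contact_force: [-1.1, 0.3, 5.7]
gripper_width: 50.6
t 25.62 pos [441.9  80.7   3.7] phi 193.74 tilt 0.02 w 50.6 F [-1.1  0.3  5.7]
rz total 0.0007 rows>=1
tool shift [-0.4  0.2  0.7] rows 1 each [-0.4  0.2  0.7]
```

```bash
python3 -m jog '[{"hand":46,"dx":0,"dy":0,"dz":-5,"rx":0,"ry":0,"rz":0},{"hand":46,"dx":0,"dy":0,"dz":-16,"rx":0,"ry":0,"rz":0},{"hand":46,"dx":0,"dy":0,"dz":-30,"rx":0,"ry":0,"rz":0},{"hand":46,"dx":0,"dy":0,"dz":-36,"rx":0,"ry":0,"rz":0},{"hand":46,"dx":0,"dy":0,"dz":-36,"rx":0,"ry":0,"rz":0}]';python3 -m jog '[{"hand":46,"dx":0,"dy":0,"dz":-28,"rx":0,"ry":0,"rz":0},{"hand":46,"dx":0,"dy":0,"dz":-14,"rx":0,"ry":0,"rz":0.06},{"hand":46,"dx":0,"dy":0,"dz":-5,"rx":0,"ry":0,"rz":0.1},{"hand":46,"dx":0,"dy":0,"dz":0,"rx":0,"ry":0,"rz":0.076},{"hand":46,"dx":0,"dy":0,"dz":0,"rx":0,"ry":0,"rz":0}]';python3 -m jog '[{"hand":46,"dx":0,"dy":0,"dz":0,"rx":0,"ry":0,"rz":0},{"hand":46,"dx":0,"dy":0,"dz":0,"rx":0,"ry":0,"rz":0}]';python3 -c "from h import *;goto(489,-400,175,180.2)"
```

```text
clock: 26.03
position: [440.9, 80.2, 127.2]
ee_rot: [-0.119, 0.993, -0.0, -0.001]
contact_force: [0.1, 0.8, -1.3]
gripper_width: 50.5
clock: 26.45
position: [441.6, 80.6, 173.8]
ee_rot: [-0.001, 1.0, 0.0, 0.0]
contact_force: [0.0, -0.3, -1.1]
gripper_width: 50.6
clock: 26.62
position: [441.4, 80.5, 172.8]
ee_rot: [-0.003, 1.0, -0.0, -0.0]
contact_force: [-0.6, -0.4, -0.8]
gripper_width: 50.6
t 26.62 pos [441.4  80.5 172.8] phi 180.29 tilt 0.06 w 50.6 F [-0.6 -0.4 -0.8]
rz total 0.0015 rows>=1
tool shift [ -45.9 -480.6   -2.2] rows 12 each [ -3.8 -40.1  -0.2]
```

```bash
python3 -m jog '[{"hand":46,"dx":-2.9,"dy":-12,"dz":0,"rx":0,"ry":0,"rz":0},{"hand":46,"dx":-2.9,"dy":-25,"dz":0,"rx":0,"ry":0,"rz":0},{"hand":46,"dx":-2.9,"dy":-35,"dz":0,"rx":0,"ry":0,"rz":0},{"hand":46,"dx":-2.9,"dy":-35,"dz":0,"rx":0,"ry":0,"rz":0},{"hand":46,"dx":-2.9,"dy":-35,"dz":0,"rx":0,"ry":0,"rz":0}]';python3 -m jog '[{"hand":46,"dx":-2.9,"dy":-35,"dz":0,"rx":0,"ry":0,"rz":0},{"hand":46,"dx":-2.9,"dy":-35,"dz":0,"rx":0,"ry":0,"rz":0},{"hand":46,"dx":-2.9,"dy":-35,"dz":0,"rx":0,"ry":0,"rz":0},{"hand":46,"dx":-2.9,"dy":-35,"dz":0,"rx":0,"ry":0,"rz":0},{"hand":46,"dx":-2.9,"dy":-35,"dz":0,"rx":0,"ry":0,"rz":0}]';python3 -m jog '[{"hand":46,"dx":-2.9,"dy":-35,"dz":0,"rx":0,"ry":0,"rz":0},{"hand":46,"dx":-2.9,"dy":-35,"dz":0,"rx":0,"ry":0,"rz":0},{"hand":46,"dx":-2.9,"dy":-35,"dz":0,"rx":0,"ry":0,"rz":0},{"hand":46,"dx":-2.9,"dy":-30,"dz":0,"rx":0,"ry":0,"rz":0},{"hand":46,"dx":-2.9,"dy":-18,"dz":0,"rx":0,"ry":0,"rz":0}]'
python3 -m jog '[{"hand":46,"dx":-2.9,"dy":-10,"dz":0,"rx":0,"ry":0,"rz":0},{"hand":46,"dx":0,"dy":0,"dz":0,"rx":0,"ry":0,"rz":0},{"hand":46,"dx":0,"dy":0,"dz":0,"rx":0,"ry":0,"rz":0},{"hand":46,"dx":0,"dy":0,"dz":0,"rx":0,"ry":0,"rz":0}]'
python3 - <<'E'
from h import *
import pickle
goto(489,-407,110,180.2)
s=arm.read_state(); d=shot('wrist'); save(d['img'],'w11.png'); pickle.dump((s,d),open('w11.pkl','wb'))
E
```

```text
clock: 27.03
position: [456.5, -62.6, 172.8]
ee_rot: [-0.003, 1.0, -0.0, -0.0]
contact_force: [0.8, -0.4, -1.2]
gripper_width: 50.3
clock: 27.45
position: [471.5, -238.0, 172.6]
ee_rot: [-0.002, 1.0, 0.0, -0.001]
contact_force: [0.0, 0.2, -1.1]
gripper_width: 50.5
clock: 27.87
position: [486.4, -392.2, 171.9]
ee_rot: [-0.001, 1.0, 0.0, -0.001]
contact_force: [0.4, 0.3, -0.8]
gripper_width: 50.4
clock: 28.2
position: [489.7, -398.1, 172.9]
ee_rot: [-0.002, 1.0, 0.0, -0.0]
contact_force: [-1.0, 0.4, -0.9]
gripper_width: 50.3
t 28.20 pos [ 489.7 -398.1  172.9] phi 180.27 tilt 0.07 w 50.3 F [-1.   0.4 -0.9]
rz total 0.0012 rows>=1
tool shift [ 0.8 -8.9 62.9] rows 2 each [ 0.4 -4.4 31.4]
```

View pics/w11.png

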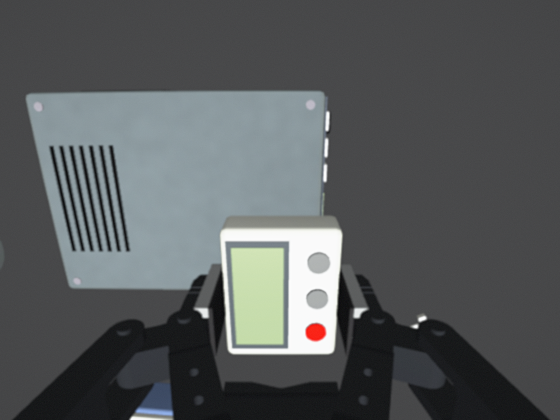

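The timer is level in the jaws. The supply's top has its front edge at about u=325, its far (-y) edge at row 92 and its near edge at row 290. Measuring them.

Run:
```python
from h import *
import pickle
s,d=pickle.load(open('w11.pkl','rb')); R,t=wext(s,d); g=cv2.cvtColor(d['img'],cv2.COLOR_RGB2GRAY).astype(float)
def line(p,q,sg,axis):
    pts=[]
    for f in np.linspace(.1,.9,30):
        c=np.array(p)*(1-f)+np.array(q)*f; k=int(round(c[1-axis])); c0=int(round(c[axis]))
        prof=(g[k-1:k+2].mean(0) if axis==0 else g[:,k-1:k+2].mean(1)); gr=np.gradient(prof)*sg
        u=c0-5+np.argmax(gr[c0-5:c0+6]); pts.append((u,k) if axis==0 else (k,u))
    X=onz(d,pts,90,R,t)[:,:2].astype(np.float32); return cv2.fitLine(X,cv2.DIST_HUBER,0,.01,.01).ravel(),pts[0],pts[-1]
f=line((325,100),(321,205),-1,0); b=line((28,105),(68,280),1,0); r=line((40,92),(310,92),1,1); l=line((75,290),(195,290),-1,1)
for n,q in zip('fbrl',(f,b,r,l)):
    v=q[0]; print(n,np.degrees(np.arctan2(v[1],v[0]))%180,'x@y-407',v[2]+(-407-v[3])*v[0]/v[1] if n in'fb' else '', 'y@x500',v[3]+(500-v[2])*v[1]/v[0] if n in 'rl' else '',q[1:])
P=cloud(d,R,t); print(np.median(P[120:200,200:300,2]))
# timer in hand
hsv=cv2.cvtColor(d['img'],cv2.COLOR_RGB2HSV).astype(int)
z=s['position'][2]-3.7+20
m=np.zeros(g.shape,bool); m[210:360,215:345]=(hsv[...,2]>215)[210:360,215:345]; m=cv2.morphologyEx(m.astype(np.uint8),cv2.MORPH_CLOSE,np.ones((25,25)))
print('timer',rect_at(d,m,z,R,t))
```

```text
f 89.02608 x@y-407 459.19473 y@x500  ((np.int64(328), 110), (np.int64(324), 194))
b 90.11112 x@y-407 657.8653 y@x500  ((np.int64(30), 122), (np.int64(63), 262))
r 179.9526 x@y-407  y@x500 -483.48257 ((67, np.int64(92)), (283, np.int64(91)))
l 179.85857 x@y-407  y@x500 -336.30475 ((87, np.int64(288)), (183, np.int64(289)))
89.00282227283135
timer (array([ 489.5, -397.7]), [49.9, 63.9], 90.24)
```

```bash
python3 -m jog '[{"hand":46,"dx":0.6,"dy":-5,"dz":6,"rx":0,"ry":0,"rz":0.002},{"hand":46,"dx":0,"dy":-6.2,"dz":16,"rx":0,"ry":0,"rz":0},{"hand":46,"dx":0,"dy":0,"dz":18,"rx":0,"ry":0,"rz":0},{"hand":46,"dx":0,"dy":0,"dz":14,"rx":0,"ry":0,"rz":0},{"hand":46,"dx":0,"dy":0,"dz":6,"rx":0,"ry":0,"rz":0}]';python3 -m jog '[{"hand":46,"dx":0,"dy":0,"dz":0,"rx":0,"ry":0,"rz":0},{"hand":46,"dx":0,"dy":0,"dz":0,"rx":0,"ry":0,"rz":0},{"hand":46,"dx":0,"dy":0,"dz":0,"rx":0,"ry":0,"rz":0},{"hand":46,"dx":0,"dy":0,"dz":0,"rx":0,"ry":0,"rz":0},{"hand":46,"dx":0,"dy":0,"dz":0,"rx":0,"ry":0,"rz":0}]';python3 -c "from h import *;goto(488.5,-409.3,95,180.1)"
```

```text
clock: 28.67
position: [488.1, -409.1, 110.7]
ee_rot: [-0.001, 1.0, 0.001, -0.002]
contact_force: [-0.4, 0.1, -1.7]
gripper_width: 50.7
clock: 29.08
position: [489.8, -410.6, 114.3]
ee_rot: [-0.001, 1.0, -0.0, 0.001]
contact_force: [0.3, -0.5, -0.7]
gripper_width: 50.1
t 29.08 pos [ 489.8 -410.6  114.3] phi 180.09 tilt 0.11 w 50.1 F [ 0.3 -0.5 -0.7]
rz total -0.0001 rows>=1
tool shift [ 1.3  1.3 19.3] rows 1 each [ 1.3  1.3 19.3]
```

```bash
python3 -m jog '[{"hand":46,"dx":0.6,"dy":0.7,"dz":6,"rx":0,"ry":0,"rz":0},{"hand":46,"dx":0,"dy":0,"dz":6,"rx":0,"ry":0,"rz":0},{"hand":46,"dx":0,"dy":0,"dz":4,"rx":0,"ry":0,"rz":0},{"hand":46,"dx":0,"dy":0,"dz":1.5,"rx":0,"ry":0,"rz":0},{"hand":46,"dx":0,"dy":0,"dz":0,"rx":0,"ry":0,"rz":0}]';python3 -m jog '[{"hand":46,"dx":0,"dy":0,"dz":0,"rx":0,"ry":0,"rz":0},{"hand":46,"dx":0,"dy":0,"dz":0,"rx":0,"ry":0,"rz":0}]';python3 -c "from h import *;goto(488.5,-409.3,94,180.1)"
```

```text
clock: 29.5
position: [488.2, -409.5, 94.7]
ee_rot: [-0.001, 1.0, 0.0, -0.001]
contact_force: [0.2, -0.1, -0.6]
gripper_width: 50.8
clock: 29.67
position: [488.9, -409.9, 95.8]
ee_rot: [-0.001, 1.0, -0.0, 0.0]
contact_force: [0.1, -0.1, 0.2]
gripper_width: 50.6
t 29.67 pos [ 488.9 -409.9   95.8] phi 180.09 tilt 0.02 w 50.6 F [ 0.1 -0.1  0.2]
rz total -0.0001 rows>=1
tool shift [0.4 0.6 1.8] rows 1 each [0.4 0.6 1.8]
```

```bash
python3 -m jog '[{"hand":46,"dx":0.4,"dy":0.5,"dz":1,"rx":0,"ry":0,"rz":0},{"hand":46,"dx":0,"dy":0,"dz":0.8,"rx":0,"ry":0,"rz":0},{"hand":46,"dx":0,"dy":0,"dz":0,"rx":0,"ry":0,"rz":0},{"hand":46,"dx":0,"dy":0,"dz":0,"rx":0,"ry":0,"rz":0}]';python3 -c "from h import *;here()"
```

```text
clock: 30.0
position: [488.3, -409.2, 93.9]
ee_rot: [-0.001, 1.0, -0.0, 0.0]
contact_force: [-0.2, -0.4, -0.5]
gripper_width: 50.1
t 30.00 pos [ 488.3 -409.2   93.9] phi 180.09 tilt 0.00 w 50.1 F [-0.2 -0.4 -0.5]
tool shift [0. 0. 0.] rows 0 each [0. 0. 0.]
```

```bash
python3 -m jog '[{"hand":46,"dx":0,"dy":0,"dz":0.8,"rx":0,"ry":0,"rz":0},{"hand":46,"dx":0,"dy":0,"dz":0,"rx":0,"ry":0,"rz":0},{"hand":46,"dx":0,"dy":0,"dz":0,"rx":0,"ry":0,"rz":0}]';python3 -c "from h import *;here()"
```

```text
clock: 30.25
position: [488.4, -409.3, 93.8]
ee_rot: [-0.001, 1.0, -0.0, 0.0]
contact_force: [-0.5, 1.7, 2.9]
gripper_width: 50.4
t 30.25 pos [ 488.4 -409.3   93.8] phi 180.10 tilt 0.03 w 50.4 F [-0.5  1.7  2.9]
tool shift [0. 0. 0.] rows 0 each [0. 0. 0.]
```

Contact. Release and rise.

```bash
python3 -m jog '[{"hand":54,"dx":0,"dy":0,"dz":-0.5,"rx":0,"ry":0,"rz":0},{"hand":60,"dx":0,"dy":0,"dz":0,"rx":0,"ry":0,"rz":0},{"hand":64,"dx":0,"dy":0,"dz":0,"rx":0,"ry":0,"rz":0},{"hand":64,"dx":0,"dy":0,"dz":-8,"rx":0,"ry":0,"rz":0},{"hand":64,"dx":0,"dy":0,"dz":-25,"rx":0,"ry":0,"rz":0}]';python3 -m jog '[{"hand":64,"dx":0,"dy":0,"dz":-30,"rx":0,"ry":0,"rz":0},{"hand":64,"dx":0,"dy":0,"dz":-35,"rx":0,"ry":0,"rz":0},{"hand":64,"dx":0,"dy":0,"dz":-35,"rx":0,"ry":0,"rz":0},{"hand":64,"dx":0,"dy":0,"dz":-20,"rx":0,"ry":0,"rz":0},{"hand":64,"dx":0,"dy":0,"dz":0,"rx":0,"ry":0,"rz":0}]';python3 -m jog '[{"hand":64,"dx":0,"dy":0,"dz":0,"rx":0,"ry":0,"rz":0},{"hand":64,"dx":0,"dy":0,"dz":0,"rx":0,"ry":0,"rz":0},{"hand":64,"dx":0,"dy":0,"dz":0,"rx":0,"ry":0,"rz":0}]'
python3 - <<'E'
from h import *
import pickle
here()
s=arm.read_state(); d=shot('wrist'); save(d['img'],'w12.png'); pickle.dump((s,d),open('w12.pkl','wb'))
R,t=wext(s,d);P=cloud(d,R,t);Z=P[...,2]
c=np.zeros(Z.shape,bool); c[90:330,180:380]=1
print('timer',rect_at(d,c&(Z>102)&(Z<125),110,R,t)); 
d=shot('top'); save(d['img'],'t12.png'); pickle.dump(d,open('t12.pkl','wb'))
P=cloud(d);Z=P[...,2]
def hm(b,z0,z1,z):
    u0,u1,v0,v1=b; m=np.zeros(Z.shape,bool); m[v0:v1,u0:u1]=((Z>z0)&(Z<z1))[v0:v1,u0:u1]; return rect_at(d,m,z)
print('tank',hm((185,273,100,160),48,75,60))
print('rack',hm((195,270,160,195),38,70,45))
print('beaker',hm((255,296,155,190),70,100,80),'dye',hm((170,200,155,195),60,90,75))
print('amber',hm((125,150,225,250),50,100,85),'glass',hm((268,297,125,152),60,100,80))
print('cool',hm((125,168,145,195),25,70,40),'tip',hm((294,335,140,200),25,80,50))
E
```

```text
clock: 30.67
position: [486.1, -407.7, 123.1]
ee_rot: [-0.0, 1.0, 0.002, -0.004]
contact_force: [0.6, 0.8, -0.6]
gripper_width: 63.9
clock: 31.08
position: [490.5, -411.0, 254.0]
ee_rot: [-0.001, 1.0, -0.004, 0.005]
contact_force: [0.7, -0.9, 1.2]
gripper_width: 63.7
clock: 31.33
position: [487.7, -408.7, 244.9]
ee_rot: [-0.001, 1.0, 0.001, -0.001]
contact_force: [-1.0, -0.1, -0.1]
gripper_width: 64.2
t 31.33 pos [ 487.7 -408.7  244.9] phi 180.08 tilt 0.18 w 64.2 F [-1.  -0.1 -0.1]
tool shift [0. 0. 0.] rows 0 each [0. 0. 0.]
timer (array([ 488.4, -409.3]), [51.3, 65.2], 90.01)
tank (array([737.1, 118.9]), [123.5, 193.7], 87.61)
rack (array([616.2, 123.3]), [50.8, 120.0], 87.7)
beaker (array([613.3,   4.3]), [60.1, 60.3], 145.84) dye (array([620.2, 244.2]), [18.7, 19.0], 45.07)
amber (array([449.4, 361.8]), [36.4, 36.9], 116.14) glass (array([705.5, -24.2]), [58.3, 62.0], 179.19)
cool (array([633.6, 346.5]), [80.3, 99.7], 175.04) tip (array([ 626.2, -100. ]), [84.4, 122.7], 175.26)
```

View pics/w12.png

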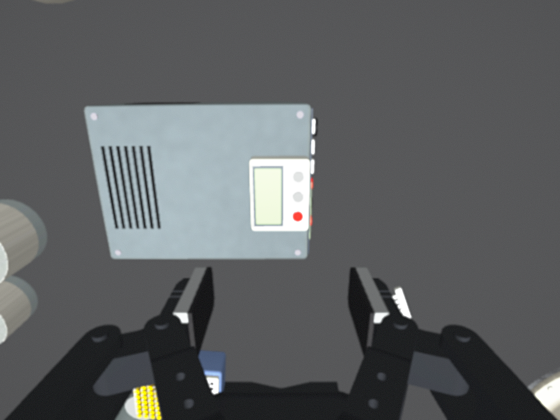

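View pics/t12.png

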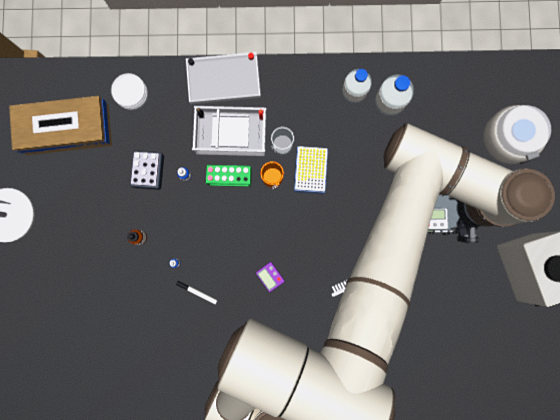

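The top view shows the rack (229,175), beaker (271,174) and dye (184,173) in a row. The amber bottle (137,237) and glass (282,140) have not moved, and the timer is on the supply's front edge. The wrist view shows the timer square and centred at (280,194). The gripper is clear, so I'm handing in.

```bash
python3 -c "
from bench import arm
print(arm.job_done()); print(arm.read_state()['clock'])"
```

```text
the job is handed in; nothing more can be done
None
the job is handed in; nothing more can be done
```

The job is handed in after about 31 s of the 109 s allowed. I moved the rack, beaker, dye and timer in that order, each gripped upright, set down on light contact and released. The hand-in gave no verdict.

My last checks, with positions in mm in the world frame:

| Item | Measured | Against the aim |
|---|---|---|
| Rack | (619.3, 122.7) | 36.6 mm clear of the tank, under 2 mm off centre, parallel to it |
| Beaker | (615.2, 3.7) | within about 1 mm of the gap's middle |
| Dye (the larger) | (624.5, 244.5) | within about 0.5 mm of the gap's middle |
| Timer | (488.4, −409.3) | about 4 mm inside the supply's front edge, square to it; supply's centre line is at y −407 to −410 |

- **Bystanders:** the amber bottle and the glass measured where they were at the start, within 1 mm.
- **"Midway":** I took it as the middle of the clear gap between the rack's end and the box or block, not centre to centre.
- **Disagreements:** the top camera put the tank and the placed things up to 4 mm nearer the robot than the wrist camera did. That is a little over the stated 2 mm calibration, but the two agreed on the tank-to-rack distance within about 1 mm. The supply's centre line also came out 3 mm apart in the two views, and I placed the timer between them, nearer the wrist reading.

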